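# Stow the block key and rivet the heater's accessory bay shut

## Task

The dry-block heater is going out for calibration: press the ribbed heel of its accessory-bay lid so that the lid tips open, lay the T-shaped block-lifting key in the bay and let go of it, and shut the lid. Only then, with the lid shut, push the centre pins of the lid's two plastic rivets fully home, flush with their flanges, without forcing the lid or the pins. Leave everything else on the bench where it is.

Things in the scene. Friction and masses are not known exactly. Their poses are not given: they have to be found in the camera images.
- heater: white dry-block heater, fixed, 320 mm deep (its x), 300 wide (y), z up; origin: centre of underside. Its front (-x) is a console sloping 25 degrees, from 30 mm high at the front edge (x = -160 mm) up to the flat deck 108 mm high (from x = 8 mm back); outward normal (-sin 25, 0, cos 25). Tube blocks with tubes on the deck reach 149 mm. Keys and display on its right (-y), bay lid on its left
- bay_lid (a joint): angle of the accessory-bay lid, a grey and white plate on the console, 158 mm wide (heater y), 158 long up the slope, 6 thick: 0 shut, 2.15 rad fully open. An over-centre spring with a soft damper holds it shut below about 0.5 rad (0.11 N m at 0) and swings it open above 0.5 (0.09 N m when fully open); pushed back below 0.5 it swings shut by itself
- hinge (a point): point on the lid's pivot axis (along heater y), at the middle of the lid's width, 88 mm above the bench, in the middle of the lid's thickness; fixed to the heater, axes as the heater's. 126 mm of lid lie below the axis (to the front when shut), a 32 mm ribbed heel above it. Fully open the lid stands up, leaning 8 degrees back from vertical, its free edge 213 mm above the bench
- lid_heel (a point): where to press: middle of the ribbed heel's outer face, 25 mm from the pivot axis (up the slope when shut), over a finger scoop about 35 mm deep and 42 mm long. Pressed 7 to 12 mm in (4 to 12 N) the lid trips and swings open. Moves with the lid; x points from free edge to heel, z out of the outer face
- lid_edge (a point): middle of the lid's free edge, on its outer face, 126 mm from the pivot axis (the low, front end when shut). Moves and turns with the lid, axes as lid_heel. When open, the outer face looks to the heater's rear
- bay_floor (a point): centre of the bay's level floor, 12 mm above the bench; axes as the heater's. The bay is an open-topped box under the lid, inside 79 mm (heater x) by 134 mm (heater y); the rim of its front wall is about 43 mm above the bench, of its rear wall 78 mm. The open lid stands about 50 mm behind the floor's centre
- lift_key: plain steel T-shaped block-lifting key lying flat on the bench, 12 mm thick: round stem 12 mm in diameter along its x, from x = -30 to 36 mm, then a thinner 8 mm tip up to x = 50; cross handle 44 mm long (its y), 12 mm in diameter, at x = -36. Origin on the underside of the stem, 36 mm from the handle's axis; centre of mass near x = -13; 80 to 140 g
- pin_left (a joint): how far the centre pin of the rivet at the left (heater +y) corner of the lid's free edge is pushed into its flanged sleeve: 0 to 3 mm at the start (it stands 9 to 6 mm proud), 0.009 is fully home, flush with the flange. It slides stiffly (7 to 10 N all the way), stays where it is left and meets a hard stop when flush; the whole rivet meanwhile gives way on its washer
- pin_right (a joint): the same for the rivet at the right (-y) corner
- pin_left_top (a point): centre of the top of the left rivet's pin (black, 12 mm across, in a black flange 23 mm across). The flange's top is 8 mm above the lid's face, on a soft rubber washer: pressed, the rivet sinks up to 4 mm (2 N per mm) and springs back. It slides square to the lid. The rivets sit 113 mm from the pivot axis, 60 mm to either side of the lid's middle; z points out of the lid
- pin_right_top (a point): the same for the right rivet's pin
- screwdriver: flat screwdriver, 130 mm long with a black handle, lying on the bench near the other hand tools (bystander, not needed)
- marker: white marker pen with a black cap, 115 mm long, 14 mm thick, lying on the bench (bystander)
- tube_rack: white rack of capped tubes, about 82 x 154 mm, 80 mm tall (bystander)
- amber_bottle: amber glass bottle with a black cap, 64 mm in diameter, 130 mm tall (bystander)
- tip_box: grey box of pipette tips, 85 x 120 mm, 57 mm tall (bystander)
- dish_stack: stack of three clear dishes, 90 mm in diameter, 45 mm tall (bystander)
- timer: small white bench timer, 60 x 70 mm, 20 mm thick (bystander)

How it is judged:
By the outcome, as a careful person would: the job done as asked, in the order asked, and still so for the second after the job is handed in, with the robot touching nothing.
It also fails if it takes over 72 s, if anything falls off the work surface, if the arm or the gripper's body presses on something with over 40 N, if the wrist force passes 120 N, or if a joint passes its speed limit or range.

## Robot

A 7-joint arm with a two-finger parallel gripper is mounted at the origin on the work surface. World frame = base frame: x ahead of the robot, y to its left, z up, the work surface at z = 0. Lengths are in m, angles in rad, forces in N, time in s.
With the tool pointing down it reaches from about 0.35 to 0.9 m from the base axis. Payload 7.2 kg.
Tool frame: the origin (TCP) lies on the centre line of the jaws, within the pads' length; the fingertips stand 19 mm ahead of it and the grasp point (between the pads) is the TCP; z points along the fingers, x is the direction in which the jaws open and shut, and the axes are right-handed (so a half turn about z gives the same grasp; the last joint's range is limited). The gripper opens to 88 mm and grips with 3 to 60 N. Pads are 20 mm wide; open, the fingers measure 115 mm over their backs; the gripper's body (75 mm by 178 mm) begins 61 mm behind the grasp point.
Start: joints at [1.236, 0.411, -0.013, 1.596, 0.006, 1.134, -0.082], TCP at [0.165, -0.603, 0.242] pointing down, gripper open.
Joint ranges: [-2.95, 2.95], [-0.29, 1.99], [-1.47, 1.44], [0.14, 2.54], [-1.03, 4.17], [0.13, 1.85], [-2.86, 2.86]. Speed limits (rad/s): [2.39, 2.39, 3.01, 3.01, 3.14, 3.14, 3.14].

## Interface

Orientations are given as [roll, pitch, yaw] about the fixed x, y, z axes, in that order (R = Rz(yaw) Ry(pitch) Rx(roll)).
In Python, from cell import manip gives the robot as it stands. The module is installed in compiled form; this text tells all that it offers.
- The arm moves only by the tool step_arm, never from a script. Its argument "moves" is a list that holds one entry, the list of rows, each a list of 5 numbers: the closure, from -1 (fully open) to 1 (shut), then the shift along the tool's x, y, z in m, then the turn about the tool's z in rad. A call has 1 to 12 rows; each row shifts and turns the commanded pose from where the row before left it, along the tool's axes as they then stand; what a row does not reach is not made up. A row lasts 1/10 s, in which the tool goes at most 50 mm and 8.59 degrees, less where a joint would pass 70% of its speed; a pose out of reach is approached as far as the arm can. A call is refused whole if a number of a shift passes 0.05 or a number of a turn 0.15, either way. A call with a gripper value outside its range is refused whole. The fingers move at their own pace and stop on an object; "squeeze" is the grip in N (left out, the last holds). Time passes only in rows, so rows that do not move let the fingers close. It gives the time, the measured TCP pose, the force and the opening at its end, in the units of the state.
- manip.read_state(): the state, without advancing time (a new reading comes with each control period).
- manip.camera(name): name is "side" or "top"; returns the picture (480x640x3 uint8, red, green, blue); there is no depth.
- manip.camera_params(name): a dict with "fx", "fy", "cx", "cy" (pixels), "dist" ([k1, k2, p1, p2, k3] as OpenCV has them; the pictures are not rectified), "R" (3x3) and "t" (3): a world point X has camera coordinates R X + t. Camera axes: x right, y down, z forward; pixel columns grow to the right and rows downward; lengths in m; the calibration is good to about 2 mm. A picture is of the moment at which its call begins. camera_params takes no time and is no camera call.
- manip.hand_in(): hands the job in, once; it reports no verdict.
Trained networks look in the newest picture that a camera, given by its name, has taken for a name from the list of things; names that differ only in an ending like _2 or _b are one class to them, and where a whole thing is asked for, a point or a joint stands for the part that bears it (a point fixed in the world has none). Each returns a list of dicts, best first, with "p" (0 to 1); they miss things now and then, are a little off and sometimes report something else, mostly with a low value. They report only what shows in the picture. A call takes as long as a camera call.
- manip.silhouettes(name, camera): "mask" (480x640 bool, what is visible of it) and "pixel" ([column, row] in pixels, amid what is visible of it).
The state is a dict: "time_s": time; "q": joint angles; "joint_velocities": joint speeds; "joint_torque": joint torques, N m; "tool_pos": TCP position; "eef_rot": TCP orientation; "force": force on the tool from outside, world axes, zero at the start; "moment": the same for the moment, N m; "width": finger opening in m.
Only numpy, scipy, OpenCV 4.12 (cv2) and the standard library are available. Lean on these libraries where they do the work, as an engineer would, in place of code of your own. Each camera call takes 0.05 s, during which the arm holds its last target.

## Working session

There is one attempt and no reset: what is moved stays moved. The work goes in short steps, Python scripts to look and compute and a tool call to move; the robot and the scene stay as the last step left them, time stands still between calls to the robot, and variables do not carry over. Pictures are saved under pics/ and viewed, and the job is handed in when it is done.

Besides the shell and the picture viewer there is one more tool, called after "Request:" by a JSON object that holds its "method" and its "body", one argument or row to a line. step_arm: Moves the arm, as the interface text tells. Its arguments: {"type":"object","properties":{"moves":{"type":"array"},"squeeze":{"type":"number"}},"required":["moves"]}

```bash
mkdir -p pics; python3 - <<'E'
from cell import manip
import cv2
for n in("side","top"):
    im=manip.camera(n); cv2.imwrite(f"pics/{n}0.png",im[:,:,::-1])
    p=manip.camera_params(n); print(n,p)
s=manip.read_state(); print(s)
E
```

```text
side {'fx': 491.84795322252927, 'fy': 491.84795322252927, 'cx': 323.51664237605974, 'cy': 250.6400857367947, 'dist': array([-0.09280701,  0.        ,  0.        ,  0.        ,  0.        ]), 'R': array([[ 0.95775699, -0.28719326, -0.01488583],
       [-0.22310121, -0.70936213, -0.66860394],
       [ 0.18145909,  0.64368114, -0.7434697 ]]), 't': array([-0.48967528,  0.19108178,  1.02573271])}
top {'fx': 441.56691245546534, 'fy': 441.56691245546534, 'cx': 317.62398621692796, 'cy': 237.28251319649942, 'dist': array([-0.05651695,  0.        ,  0.        ,  0.        ,  0.        ]), 'R': array([[-0.01993525, -0.99977053, -0.00784062],
       [-0.99692815,  0.02047145, -0.0755989 ],
       [ 0.07574206,  0.00630945, -0.99710748]]), 't': array([0.03488639, 0.49207836, 1.27269213])}
{'time_s': 0.1, 'q': array([ 1.23579609,  0.41179799, -0.01273219,  1.59692475,  0.00559827,
        1.13431738, -0.08222781]), 'joint_velocities': array([-0.00016275, -0.00124851, -0.00029622, -0.00185197, -0.00194765,
        0.00081788, -0.00075197]), 'joint_torque': array([ 3.07936061e-03, -5.89096069e+01,  6.43984415e-01, -2.91708845e+01,
       -5.37783606e-02,  1.45052030e-02,  3.43378770e-05]), 'tool_pos': array([ 0.16464597, -0.60248999,  0.24092128]), 'eef_rot': array([ 3.14150260e+00,  1.40901892e-03, -1.30398217e+00]), 'force': array([-0.08977928, -0.74729171,  0.96493028]), 'moment': array([-0.0032415 ,  0.07179416,  0.0225911 ]), 'width': 0.08757137303466243}
```

View pics/side0.png

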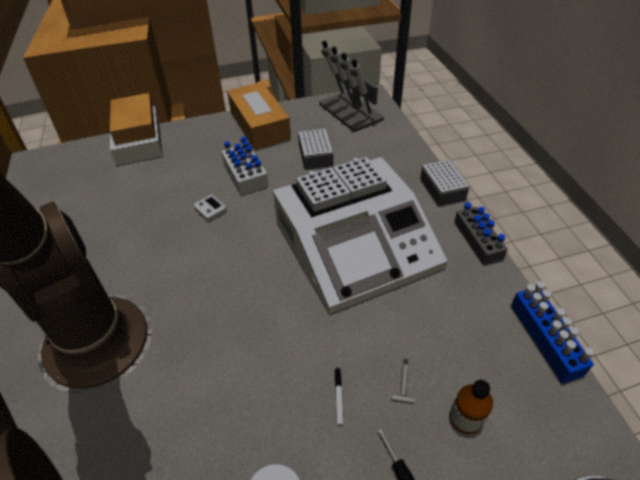

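View pics/top0.png

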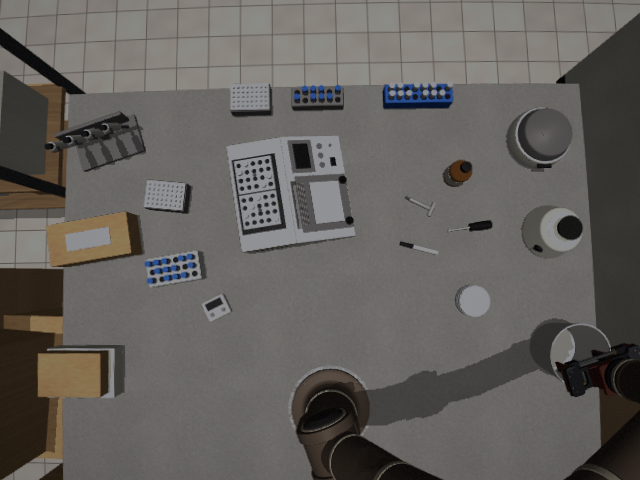

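```bash
cat > h.py <<'E'
from cell import manip
import numpy as np, cv2
P={n:manip.camera_params(n) for n in("side","top")}
def K(p): return np.array([[p['fx'],0,p['cx']],[0,p['fy'],p['cy']],[0,0,1.]])
def proj(n,X):
    p=P[n]; return cv2.projectPoints(np.atleast_2d(X).astype(float),cv2.Rodrigues(p['R'])[0],p['t'],K(p),p['dist'])[0][:,0]
def ray(n,px):
    p=P[n]; u=cv2.undistortPoints(np.array([[px]],float),K(p),p['dist'])[0,0]
    d=p['R'].T@np.array([u[0],u[1],1]); c=-p['R'].T@p['t']; return c,d/np.linalg.norm(d)
def atz(n,px,z):
    c,d=ray(n,px); return c+d*(z-c[2])/d[2]
def tri(a,b):
    c1,d1=ray('side',a); c2,d2=ray('top',b)
    A=np.c_[d1,-d2]; s=np.linalg.lstsq(A,c2-c1,rcond=None)[0]
    p,q=c1+s[0]*d1,c2+s[1]*d2; return (p+q)/2,np.linalg.norm(p-q)
def save(n,name,crop=None,s=4,pts=[]):
    im=manip.camera(n)[:,:,::-1].copy()
    if crop: 
        x0,y0,x1,y1=crop; im=im[y0:y1,x0:x1]; im=cv2.resize(im,None,fx=s,fy=s,interpolation=cv2.INTER_CUBIC)
        for p in pts: cv2.circle(im,(int((p[0]-x0+.5)*s),int((p[1]-y0+.5)*s)),3,(0,0,255),1)
    cv2.imwrite(f"pics/{name}.png",im)
E
python3 - <<'E'
from h import *
for n in("side","top"):
    manip.camera(n)
    for t in ["heater","bay_lid","pin_left","pin_right","lift_key","marker","screwdriver","pin_left_top"]:
        for d in manip.silhouettes(t,n)[:3]:
            m=d['mask']; ys,xs=np.where(m)
            print(n,t,round(d['p'],2),np.round(d['pixel'],1),m.sum(),xs.min(),xs.max(),ys.min(),ys.max(),"c",xs.mean().round(2),ys.mean().round(2))
save("top","t1",(225,125,445,265),3.6)
save("side","s1",(265,150,465,310),4)
save("side","s2",(320,340,480,460),5)
E
```

```text
side heater 0.63 [355.5 228.2] 17528 273 446 157 312 c 356.88 230.83
side bay_lid 0.6 [356.8 254.7] 4807 313 403 215 299 c 357.1 256.27
side pin_right 0.25 [356.2 228.8] 17593 273 446 157 312 c 356.79 230.84
side lift_key 0.86 [402.6 387.6] 365 390 413 358 402 c 402.72 385.43
side marker 0.76 [336.4 398.9] 430 335 343 368 426 c 338.97 396.94
side marker 0.65 [277.  472.4] 567 251 299 464 479 c 275.55 473.01
side screwdriver 0.57 [401.  466.2] 432 378 414 429 479 c 398.45 464.11
top heater 0.81 [289.4 192.3] 12284 227 354 135 253 c 289.34 191.9
top bay_lid 0.74 [471.2 299.8] 846 455 489 286 315 c 471.95 300.14
top bay_lid 0.64 [321.5 205.7] 2721 295 351 174 232 c 323.27 202.02
top pin_right 0.24 [289.  191.2] 12275 227 354 136 252 c 289.38 191.96
top lift_key 0.55 [427.2 204.1] 185 407 435 198 216 c 424.34 206.05
top lift_key 0.16 [322.4 201.7] 2820 295 352 174 231 c 323.33 201.86
top marker 0.53 [420.4 246. ] 207 400 437 242 254 c 419.31 247.78
top screwdriver 0.76 [484.6 226.3] 169 468 491 221 229 c 480.18 225.51
top screwdriver 0.53 [416.4 245.3] 172 399 437 242 254 c 417.55 247.56
```

View pics/t1.png

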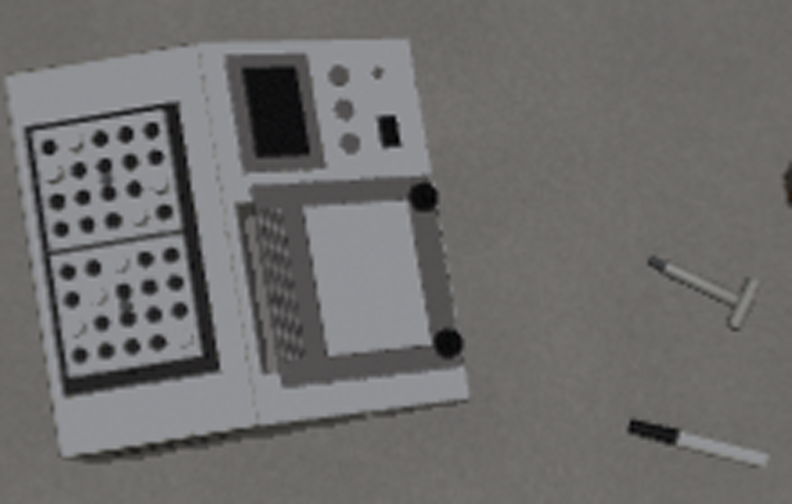

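View pics/s1.png

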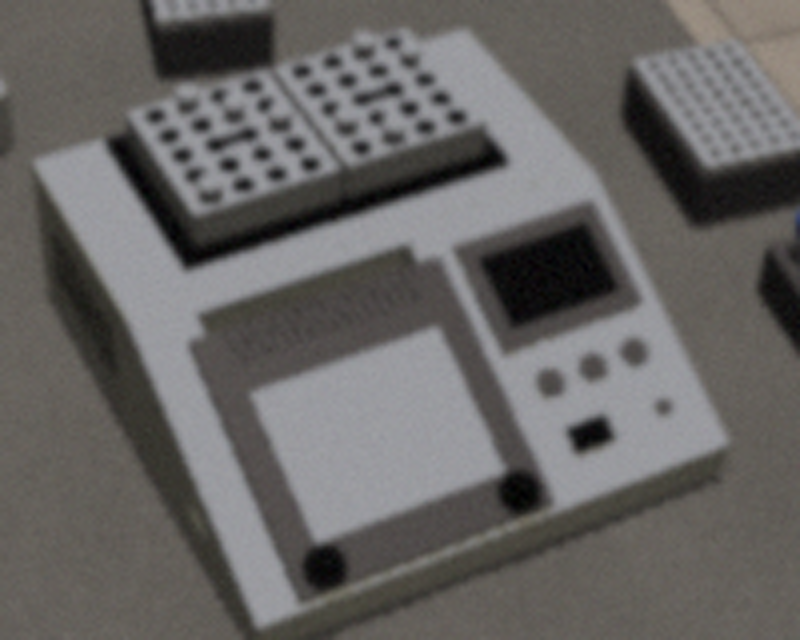

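View pics/s2.png

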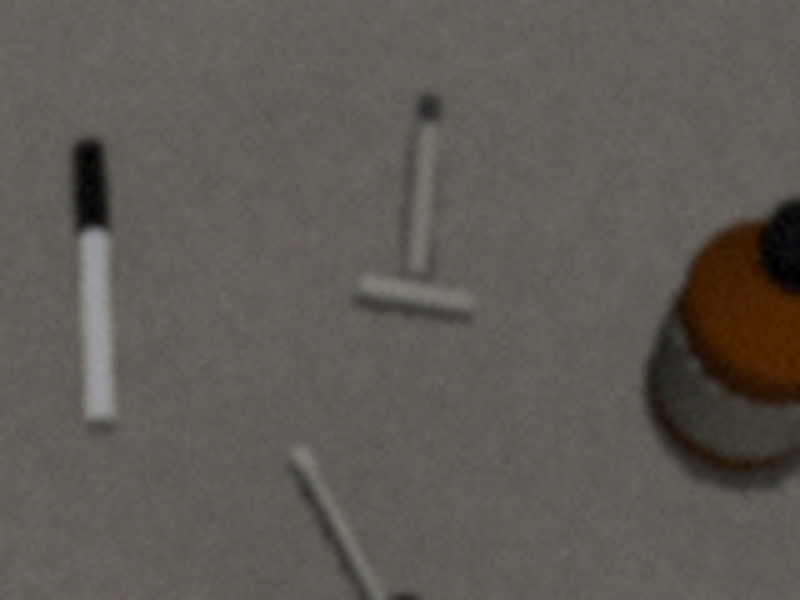

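```bash
cat > fit.py <<'E'
from h import *
from scipy.optimize import least_squares
H=[(.16,-.15,.108),(.008,-.15,.108),(-.16,-.15,.03),(-.16,.15,.03),(.008,.15,.108),(.16,.15,.108)]
t=np.array([(8,75),(203,42),(410,40),(468,398),(258,425),(62,457)])/3.6+(225,125)-.5
s=np.array([(470,28),(602,190),(728,442),(255,628),(130,335),(37,162)])/4+(265,150)-.5
H=np.array(H)
def W(p,X):
    c,sn=np.cos(p[2]),np.sin(p[2]); R=np.array([[c,-sn,0],[sn,c,0],[0,0,1]]); return X@R.T+np.array([p[0],p[1],0])
def res(p): return np.r_[(proj('top',W(p,H))-t).ravel(),(proj('side',W(p,H))-s).ravel()]
r=least_squares(res,[.63,.08,1.57],loss='soft_l1')
print(r.x,res(r.x).round(1).reshape(-1,2))
for n in ('top','side'):
    f=lambda p:(proj(n,W(p,H))-(t if n=='top' else s)).ravel()
    q=least_squares(f,r.x); print(n,q.x,np.abs(q.fun).max())
np.save('heater.npy',r.x)
# hinge: slope surface: z=.03+tan25*(x+.16)
E
python3 fit.py; python3 - <<'E'
from h import *
# key: points handle axis ends, tip; s2 px
pts={'tip':(430,97,),'ha':(358,287),'hb':(475,303)}
for k,v in pts.items():
    print('side',k,atz('side',np.array(v)/5+(320,340)-.5,.008))
pt={'tip':(650,260),'ha':(737,327),'hb':(752,280)}
for k,v in pt.items(): print('top',k,atz('top',np.array(v)/3.6+(225,125)-.5,.008))
# pin tops
a=np.array([(325,566),(518,491)])/4+(265,150)-.5; b=np.array([(448,343),(424,196)])/3.6+(225,125)-.5
for i in range(2): print(tri(a[i],b[i]))
E
```

```text
[0.62357219 0.09379124 1.70595664] [[-0.1 -1. ]
 [-0.4 -0.4]
 [ 0.6 -0.5]
 [ 1.  -0.2]
 [ 0.5 -0.4]
 [-0.1 -0.7]
 [-0.3 -0.1]
 [-2.2 -5.1]
 [ 0.6  1.8]
 [-0.1  1.1]
 [-1.1 -2.9]
 [-1.8 -0.6]]
top [0.62208726 0.09452657 1.70628034] 0.7285793105950233
side [0.62451613 0.09092516 1.70284062] 4.319188395869361
side tip [ 0.6120235  -0.23650473  0.008     ]
side ha [ 0.55423507 -0.30407153  0.008     ]
side hb [ 0.59407484 -0.323608    0.008     ]
top tip [ 0.60908346 -0.23733223  0.008     ]
top ha [ 0.55197363 -0.30721166  0.008     ]
top hb [ 0.59080234 -0.32126855  0.008     ]
(array([ 0.54025884, -0.06631865,  0.04707341]), np.float64(0.002471948323650595))
(array([ 0.65828184, -0.04991785,  0.04807378]), np.float64(0.0005784949136135274))
```

```bash
cat > fit2.py <<'E'
from fit import *
c,sn=np.cos(np.radians(25)),np.sin(np.radians(25))
def L(a,b,n,xh,yl): # a along slope up from pivot, b = heater y off, n=outward from midplane
    return np.array([xh+a*c-n*sn, yl+b, .088+a*sn+n*c])
lt=np.array([(250,187),(430,178),(463,362),(283,385)])/3.6+(225,125)-.5
ls=np.array([(440,262),(550,505),(300,603),(190,345)])/4+(265,150)-.5
ab=[(.032,-.079),(-.126,-.079),(-.126,.079),(.032,.079)]
def f(p,full=False):
    X=np.array([L(a,b,.003,p[0],p[1]) for a,b in ab]); X=W((p[2],p[3],p[4]),X)
    Y=np.array([L(-.113,b,.0105,p[0],p[1]) for b in (.06,-.06)]); Y=W((p[2],p[3],p[4]),Y)
    a=np.array([(325,566),(518,491)])/4+(265,150)-.5; bb=np.array([(448,343),(424,196)])/3.6+(225,125)-.5
    o=np.r_[(proj('top',X)-lt).ravel(),(proj('side',X)-ls).ravel(),2*(proj('side',Y)-a).ravel(),2*(proj('top',Y)-bb).ravel(),res(p[2:5])]
    return o
r2=least_squares(f,[-.04,.043,*r.x],loss='soft_l1'); print(r2.x); print(f(r2.x)[:24].reshape(-1,2).round(1))
p=r2.x; np.save('pose.npy',p)
for nm,X in dict(hinge=L(0,0,0,*p[:2]),heel=L(.025,0,.003,*p[:2]),pl=L(-.113,.06,.0185,*p[:2]),pr=L(-.113,-.06,.0185,*p[:2]),edge=L(-.126,0,.003,*p[:2])).items():
    print(nm,X.round(4),W(p[2:],X[None])[0].round(4))
E
python3 fit2.py|tail -20
```

```text
top [0.62208726 0.09452657 1.70628034] 0.7285793105950233
side [0.62451613 0.09092516 1.70284062] 4.319188395869361
[-0.04130977  0.04526162  0.62352515  0.09380518  1.70751216]
[[ 0.5 -1. ]
 [ 0.4 -1.2]
 [ 0.1  1. ]
 [ 0.1  0.3]
 [-0.5 -1.9]
 [ 1.  -0.2]
 [-0.9  0. ]
 [-1.4 -1.3]
 [-1.5 -0.4]
 [ 0.3 -0.2]
 [ 1.  -0.5]
 [ 0.8 -0.5]]
hinge [-0.0413  0.0453  0.088 ] [0.5843 0.0467 0.088 ]
heel [-0.0199  0.0453  0.1013] [0.5814 0.0679 0.1013]
pl [-0.1515  0.1053  0.057 ] [ 0.5399 -0.0707  0.057 ]
pr [-0.1515 -0.0147  0.057 ] [ 0.6588 -0.0543  0.057 ]
edge [-0.1568  0.0453  0.0375] [ 0.6001 -0.0677  0.0375]
```

```bash
python3 - <<'E'
from h import *
save("top","t2",(520,310,640,430),5,pts=proj('top',[[.165,-.6025,.222],[.165,-.6025,.3]]))
s=manip.read_state(); y=s['eef_rot'][2]; 
R=cv2.Rodrigues(np.array([0,0,y]))[0]@np.diag([1,-1,-1])
print(R, s['time_s'])
E
```

```text
[[ 0.26365113 -0.9646181   0.        ]
 [-0.9646181  -0.26365113  0.        ]
 [ 0.          0.         -1.        ]] 1.2
```

View pics/t2.png

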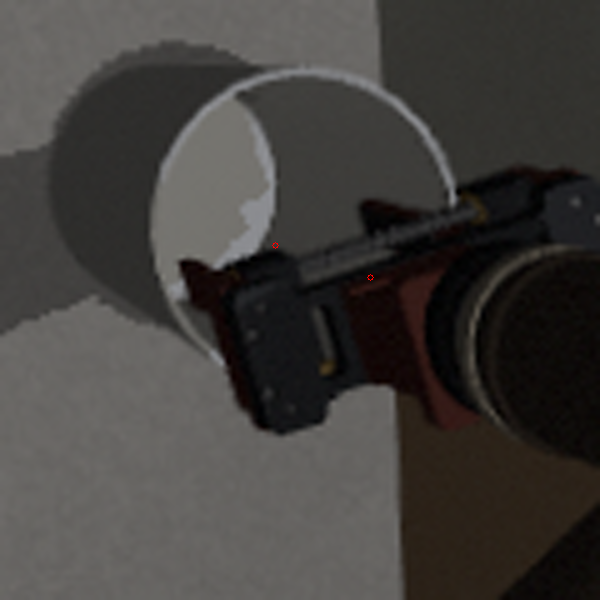

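```bash
cat > plan.py <<'E'
from h import *
p=np.load('pose.npy')
def HW(x,y,z):
    c,s=np.cos(p[4]),np.sin(p[4]); return np.array([p[2]+c*x-s*y,p[3]+s*x+c*y,z])
def WH(X):
    c,s=np.cos(p[4]),np.sin(p[4]); d=np.array(X[:2])-p[2:4]; return np.array([c*d[0]+s*d[1],-s*d[0]+c*d[1],X[2]])
def plan(tgt,yaw,n,g):
    s=manip.read_state(); x=s['tool_pos']; y=s['eef_rot'][2]
    dy=(yaw-y+np.pi)%(2*np.pi)-np.pi; d=(np.array(tgt)-x)/n
    print('now',x.round(4),round(y,4),'F',s['force'].round(1),'t',s['time_s'],'d',(d*n).round(4),'turn',round(dy,3))
    rows=[]
    for i in range(n):
        a=y+dy*i/n; rows.append([g,round(float(np.cos(a)*d[0]+np.sin(a)*d[1]),4),round(float(np.sin(a)*d[0]-np.cos(a)*d[1]),4),round(float(-d[2]),4),round(float(-dy/n),4)])
    print(rows)
def st():
    s=manip.read_state(); print(s['tool_pos'].round(4),s['eef_rot'].round(4),s['force'].round(1),s['width'],s['time_s'],'heater',WH(s['tool_pos']).round(4))
XH,YL=p[0],p[1]; HY=p[4]-np.pi/2
E
python3 -c "
from plan import *
print(HY,XH,YL,HW(XH+.024,YL,.16)); plan(HW(XH+.024,YL,.2),HY,20,1)"
```

```text
0.1367158344428161 -0.041309766807843804 0.04526161812414019 [0.58104502 0.07048821 0.16      ]
now [ 0.1648 -0.6029  0.2416] -1.304 F [ 0.3  0.2 -0.5] t 1.2 d [ 0.4163  0.6734 -0.0416] turn 1.441
[[1, -0.027, -0.029, 0.0021, -0.072], [1, -0.0248, -0.0308, 0.0021, -0.072], [1, -0.0226, -0.0325, 0.0021, -0.072], [1, -0.0202, -0.0341, 0.0021, -0.072], [1, -0.0176, -0.0354, 0.0021, -0.072], [1, -0.0151, -0.0366, 0.0021, -0.072], [1, -0.0124, -0.0376, 0.0021, -0.072], [1, -0.0096, -0.0384, 0.0021, -0.072], [1, -0.0069, -0.039, 0.0021, -0.072], [1, -0.004, -0.0394, 0.0021, -0.072], [1, -0.0012, -0.0396, 0.0021, -0.072], [1, 0.0017, -0.0395, 0.0021, -0.072], [1, 0.0045, -0.0393, 0.0021, -0.072], [1, 0.0073, -0.0389, 0.0021, -0.072], [1, 0.0101, -0.0383, 0.0021, -0.072], [1, 0.0128, -0.0374, 0.0021, -0.072], [1, 0.0155, -0.0364, 0.0021, -0.072], [1, 0.0181, -0.0352, 0.0021, -0.072], [1, 0.0206, -0.0338, 0.0021, -0.072], [1, 0.0229, -0.0323, 0.0021, -0.072]]
```

Request:
{"method": "step_arm", "body": {
  "moves": [
    [[1,0,0,-0.04,0],[1,0,0,-0.04,0],[1,-0.027,-0.029,0,-0.072],[1,-0.025,-0.031,0,-0.072],[1,-0.023,-0.032,0,-0.072],[1,-0.02,-0.034,0,-0.072],[1,-0.018,-0.035,0,-0.072],[1,-0.015,-0.037,0,-0.072],[1,-0.012,-0.038,0,-0.072],[1,-0.01,-0.038,0,-0.072],[1,-0.007,-0.039,0,-0.072],[1,-0.004,-0.039,0,-0.072]]
  ],
  "squeeze": 10
}}

```text
time_s: 2.4
tool_pos: [0.3726, -0.2645, 0.322]
eef_rot: [3.141, -0.001, -0.581]
force: [0.2, -0.7, 0.6]
width: 0.0006
```

Request:
{"method": "step_arm", "body": {
  "moves": [
    [[1,-0.001,-0.04,0,-0.072],[1,0.002,-0.039,0,-0.072],[1,0.004,-0.039,0,-0.072],[1,0.007,-0.039,0,-0.072],[1,0.01,-0.038,0,-0.072],[1,0.013,-0.037,0,-0.072],[1,0.015,-0.036,0.01,-0.072],[1,0.018,-0.035,0.02,-0.072],[1,0.02,-0.034,0.02,-0.072],[1,0.023,-0.032,0.02,-0.072],[1,0,0,0,0]]
  ]
}}

```text
time_s: 3.5
tool_pos: [0.5785, 0.0743, 0.2485]
eef_rot: [-3.138, 0.003, 0.145]
force: [-0.0, -0.4, 1.0]
width: 0.0002
```

```bash
python3 -c "
from plan import *
st(); plan(HW(XH+.024,YL,.135),HY,3,1)
save('side','s3',(240,120,440,300),4,pts=proj('side',[HW(XH+.024,YL,.10)]))"
```

```text
[0.5785 0.0743 0.2485] [-3.1378  0.0034  0.1445] [-0.  -0.4  1. ] 0.00023734257951243295 3.5 heater [-0.0132  0.0473  0.2485]
now [0.5785 0.0743 0.2485] 0.1445 F [-0.  -0.4  1. ] t 3.5 d [ 0.0026 -0.0038 -0.1135] turn -0.008
[[1, 0.0007, 0.0014, 0.0378, 0.0026], [1, 0.0007, 0.0014, 0.0378, 0.0026], [1, 0.0007, 0.0014, 0.0378, 0.0026]]
```

Request:
{"method": "step_arm", "body": {
  "moves": [
    [[1,0.001,0.0015,0.038,0.003],[1,0.001,0.0015,0.038,0.003],[1,0,0.001,0.035,0.002],[1,0,0,0,0],[1,0,0,0,0]]
  ]
}}

```text
time_s: 4.05
tool_pos: [0.5813, 0.0646, 0.1417]
eef_rot: [3.141, -0.0, 0.127]
force: [1.1, 0.3, 0.5]
width: 0.0002
```

```bash
python3 -c "
from plan import *
st()
save('side','s4',(240,120,440,300),4,pts=proj('side',[HW(XH+.024,YL,.10)]))"
```

```text
[0.5813 0.0646 0.1417] [ 3.1413e+00 -1.0000e-04  1.2670e-01] [1.1 0.3 0.5] 0.00023571176297641143 4.05 heater [-0.0232  0.0458  0.1417]
```

View pics/s4.png

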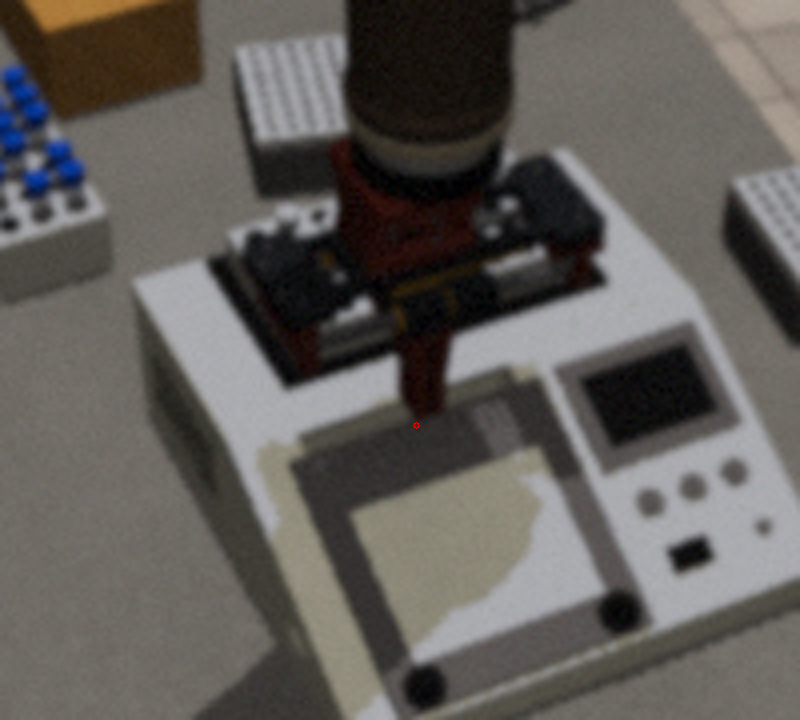

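Request:
{"method": "step_arm", "body": {
  "moves": [
    [[1,0,-0.006,0.008,-0.01],[1,0,0,0.008,0],[1,0,0,0.003,0],[1,0,0,0.003,0],[1,0,0,0.003,0]]
  ]
}}

```text
time_s: 4.6
tool_pos: [0.5806, 0.0734, 0.1164]
eef_rot: [-3.14, -0.002, 0.139]
force: [-1.2, 3.9, 5.0]
width: 0.0007
```

Request:
{"method": "step_arm", "body": {
  "moves": [
    [[1,0,0,0.003,0],[1,0,0,0.003,0]]
  ]
}}

```text
time_s: 4.8
tool_pos: [0.5806, 0.0718, 0.1098]
eef_rot: [-3.141, -0.001, 0.138]
force: [-0.0, 2.8, 4.2]
width: 0.0004
```

```bash
python3 -c "
from plan import *
st()
save('side','s5',(240,120,440,300),4)"
```

```text
[0.5806 0.0718 0.1098] [-3.1413e+00 -9.0000e-04  1.3840e-01] [-0.   2.8  4.2] 0.00043523834153111975 4.8 heater [-0.016   0.0455  0.1098]
```

View pics/s5.png

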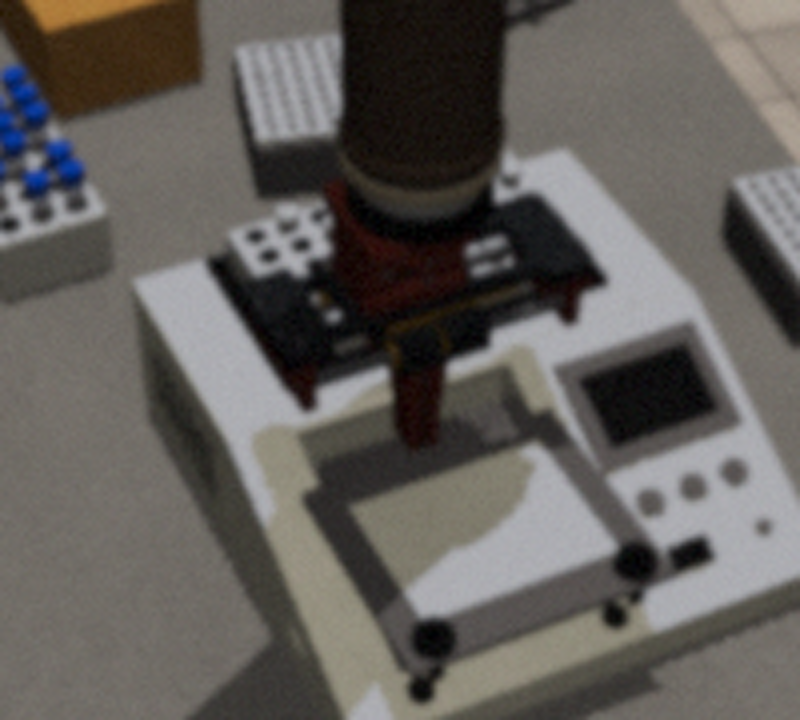

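Request:
{"method": "step_arm", "body": {
  "moves": [
    [[1,0,0,0.003,0],[1,0,0,0.003,0],[1,0,0,0.003,0]]
  ]
}}

```text
time_s: 5.15
tool_pos: [0.5803, 0.0705, 0.1001]
eef_rot: [3.141, 0.0, 0.137]
force: [0.0, -0.1, -0.4]
width: 0.001
```

```bash
python3 -c "
from plan import *
st()
save('side','s6',(240,120,440,300),4)"
```

```text
[0.5803 0.0705 0.1001] [3.1408e+00 5.0000e-04 1.3750e-01] [ 0.  -0.1 -0.4] 0.0009797075379554387 5.15 heater [-0.0172  0.046   0.1001]
```

View pics/s6.png

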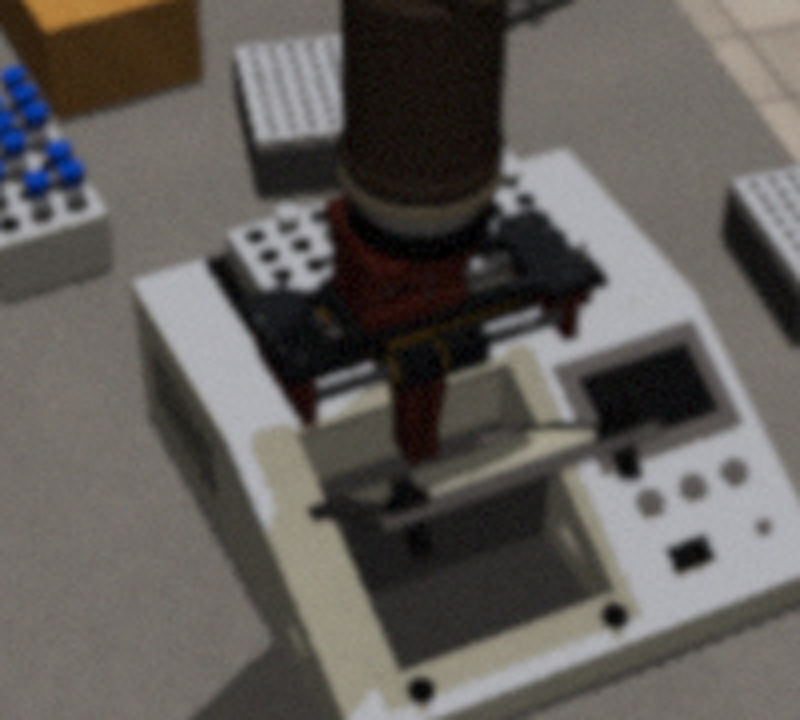

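Request:
{"method": "step_arm", "body": {
  "moves": [
    [[1,0,0,-0.05,0],[1,0,-0.01,-0.05,0],[1,0,-0.03,-0.05,0],[1,0,-0.03,-0.05,0],[1,0,-0.01,-0.02,0],[1,0,0,0,0],[1,0,0,0,0],[1,0,0,0,0]]
  ]
}}

```text
time_s: 6.0
tool_pos: [0.5702, 0.1402, 0.3035]
eef_rot: [3.14, 0.003, 0.137]
force: [0.2, -0.5, -0.1]
width: 0.0005
```

```bash
python3 -c "
from plan import *
st()
save('side','s7',(240,120,440,300),4)
save('top','t7',(225,125,445,265),3.6)"
```

```text
[0.5702 0.1402 0.3035] [3.1405e+00 2.8000e-03 1.3650e-01] [ 0.2 -0.5 -0.1] 0.0005233563200044179 6.0 heater [0.0533 0.0465 0.3035]
```

View pics/s7.png

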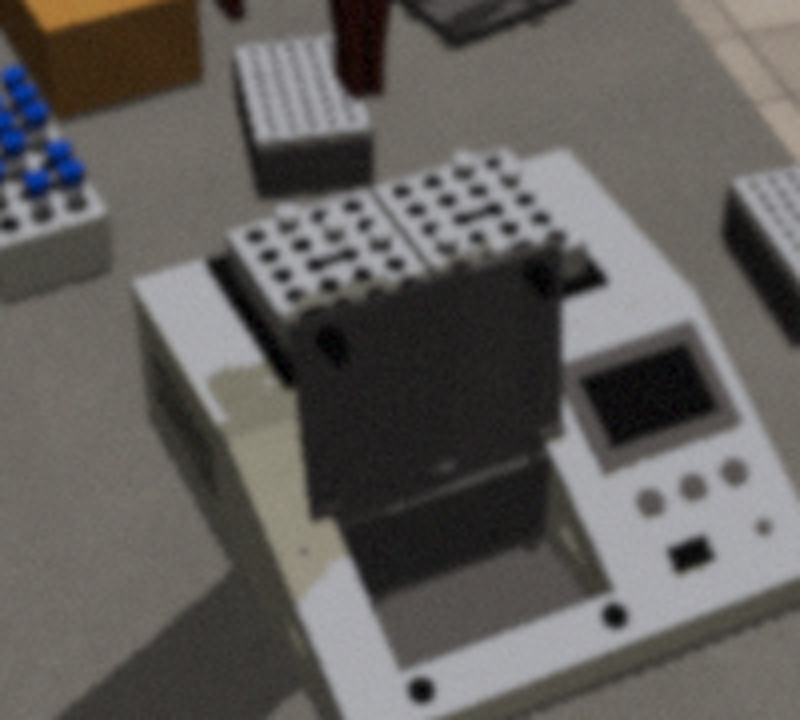

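View pics/t7.png

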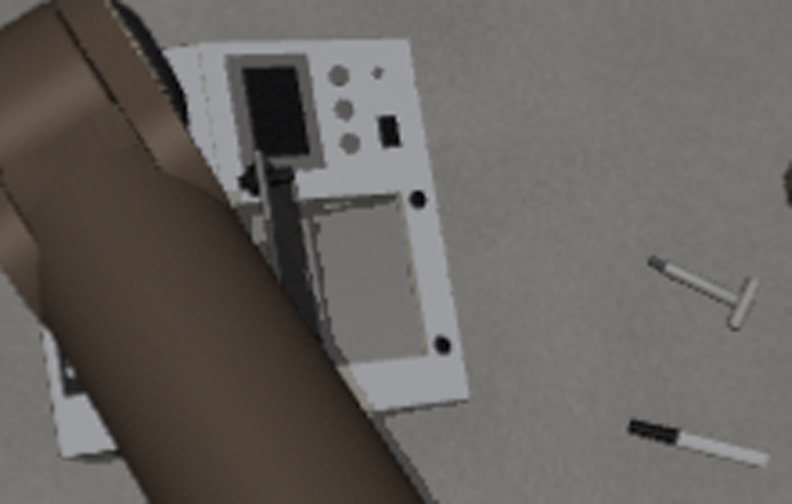

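```bash
python3 -c "
from plan import *
plan([.589,-.3218,.12],1.122,12,0)
for q in [(405,197),(430,355)]: print(WH(atz('top',np.array(q)/3.6+(225,125)-.5,.043)).round(4))
for q in [(400,668),(609,590)]: print(WH(atz('side',np.array(q)/4+(240,120)-.5,.043)).round(4))
for q in [(385,588),(542,540)]: print('floor rear',WH(atz('side',np.array(q)/4+(240,120)-.5,.012)).round(4))
"
```

```text
now [0.5702 0.1405 0.3037] 0.1366 F [-1.2 -0.3  0. ] t 6.1 d [ 0.0188 -0.4623 -0.1837] turn 0.985
[[0, -0.0037, 0.0384, 0.0153, -0.0821], [0, -0.0068, 0.0379, 0.0153, -0.0821], [0, -0.0099, 0.0373, 0.0153, -0.0821], [0, -0.0129, 0.0363, 0.0153, -0.0821], [0, -0.0159, 0.0351, 0.0153, -0.0821], [0, -0.0187, 0.0337, 0.0153, -0.0821], [0, -0.0214, 0.0321, 0.0153, -0.0821], [0, -0.024, 0.0302, 0.0153, -0.0821], [0, -0.0264, 0.0281, 0.0153, -0.0821], [0, -0.0286, 0.0259, 0.0153, -0.0821], [0, -0.0306, 0.0234, 0.0153, -0.0821], [0, -0.0324, 0.0209, 0.0153, -0.0821]]
[-0.1322 -0.0172  0.043 ]
[-0.1315  0.1123  0.043 ]
[-0.1282  0.1085  0.043 ]
[-0.1284 -0.0207  0.043 ]
floor rear [-0.0503  0.0802  0.012 ]
floor rear [-0.0564 -0.0196  0.012 ]
```

Request:
{"method": "step_arm", "body": {
  "moves": [
    [[0,-0.004,0.038,0,-0.082],[0,-0.007,0.038,0,-0.082],[0,-0.01,0.037,0,-0.082],[0,-0.013,0.036,0,-0.082],[0,-0.016,0.035,0,-0.082],[0,-0.019,0.034,0,-0.082],[0,-0.021,0.032,0.02,-0.082],[0,-0.024,0.03,0.034,-0.082],[0,-0.026,0.028,0.034,-0.082],[0,-0.029,0.026,0.034,-0.082],[0,-0.031,0.023,0.034,-0.082],[0,-0.032,0.021,0.028,-0.082]]
  ]
}}

```text
time_s: 7.3
tool_pos: [0.5868, -0.317, 0.122]
eef_rot: [-3.139, 0.0, 1.125]
force: [0.6, -0.2, 1.6]
width: 0.0438
```

Request:
{"method": "step_arm", "body": {
  "moves": [
    [[0,0,0,0,0],[0,0,0,0,0],[0,0,0,0,0]]
  ]
}}

```text
time_s: 7.6
tool_pos: [0.5887, -0.3138, 0.1254]
eef_rot: [3.142, -0.001, 1.123]
force: [-0.0, 0.3, 0.7]
width: 0.0443
```

```bash
python3 -c "
from plan import *
st(); plan([.589,-.3218,.07],1.122,2,0)
a=1.122; k=np.array([.5728,-.314]); u=np.array([np.cos(a),np.sin(a)]); v=np.array([-u[1],u[0]])
g=lambda x,y:[*(k+u*(x+.036)+v*y),.008]
pp=[g(-.036,0),g(-.036,.022),g(-.036,-.022),g(.05,0),g(-.036,-.018)]
save('side','s8',(320,320,480,440),5,pts=proj('side',pp))
save('top','t8',(390,160,500,260),5,pts=proj('top',pp))"
```

```text
[ 0.5887 -0.3138  0.1254] [ 3.1416e+00 -1.2000e-03  1.1225e+00] [-0.   0.3  0.7] 0.04432919826492912 7.6 heater [-0.3991  0.0901  0.1254]
now [ 0.5887 -0.3138  0.1254] 1.1225 F [-0.   0.3  0.7] t 7.6 d [ 0.0003 -0.008  -0.0554] turn -0.001
[[0, -0.0035, 0.0019, 0.0277, 0.0003], [0, -0.0035, 0.0019, 0.0277, 0.0003]]
```

View pics/s8.png

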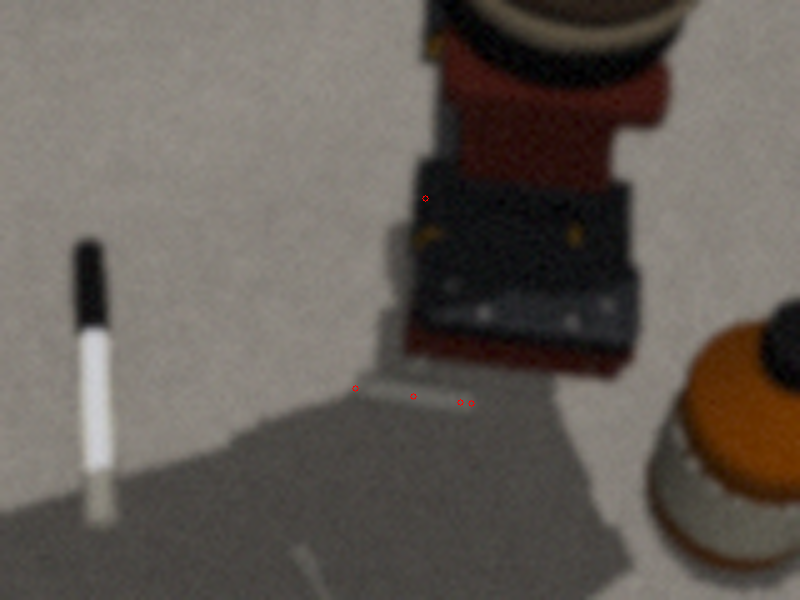

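View pics/t8.png

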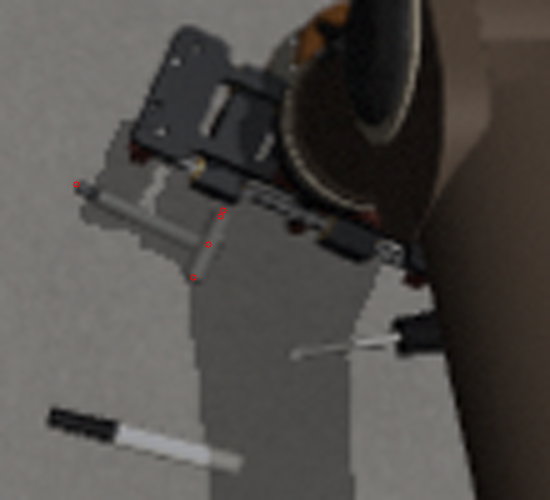

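Request:
{"method": "step_arm", "body": {
  "moves": [
    [[0,-0.0035,0.002,0.028,0],[0,-0.0035,0.002,0.028,0],[0,0,0,0,0],[0,0,0,0,0],[0,0,0,0,0]]
  ]
}}

```text
time_s: 8.2
tool_pos: [0.5901, -0.3227, 0.0713]
eef_rot: [3.139, -0.0, 1.123]
force: [-0.3, 0.2, 0.5]
width: 0.0442
```

```bash
python3 -c "
from plan import *
st(); plan([.589,-.3218,.022],1.122,4,0)"
```

```text
[ 0.5901 -0.3227  0.0713] [ 3.1390e+00 -3.0000e-04  1.1228e+00] [-0.3  0.2  0.5] 0.04420747764229011 8.2 heater [-0.4081  0.0898  0.0713]
now [ 0.5901 -0.3227  0.0713] 1.1228 F [-0.3  0.2  0.5] t 8.2 d [-0.0011  0.0009 -0.0493] turn -0.001
[[0, 0.0001, -0.0004, 0.0123, 0.0002], [0, 0.0001, -0.0004, 0.0123, 0.0002], [0, 0.0001, -0.0004, 0.0123, 0.0002], [0, 0.0001, -0.0004, 0.0123, 0.0002]]
```

Request:
{"method": "step_arm", "body": {
  "moves": [
    [[0,0,-0.0005,0.016,0],[0,0,0,0.016,0],[0,0,0,0.01,0],[0,0,0,0.006,0],[0,0,0,0,0],[0,0,0,0,0]]
  ]
}}

```text
time_s: 8.8
tool_pos: [0.5881, -0.3228, 0.0206]
eef_rot: [-3.141, -0.0, 1.122]
force: [-0.4, 0.2, -0.5]
width: 0.044
```

Request:
{"method": "step_arm", "body": {
  "moves": [
    [[1,0,0,0,0],[1,0,0,0,0],[1,0,0,0,0],[1,0,0,0,0],[1,0,0,0,0],[1,0,0,0,0]]
  ],
  "squeeze": 40
}}

```text
time_s: 9.4
tool_pos: [0.5885, -0.3229, 0.0212]
eef_rot: [3.142, -0.0, 1.122]
force: [0.1, 0.6, 0.8]
width: 0.0108
```

```bash
python3 -c "
from plan import *
st()
save('side','s9',(320,320,480,440),5)
save('top','t9',(390,160,500,260),5)"
```

```text
[ 0.5885 -0.3229  0.0212] [ 3.1415e+00 -1.0000e-04  1.1221e+00] [0.1 0.6 0.8] 0.01077532866540286 9.4 heater [-0.408   0.0915  0.0212]
```

View pics/t9.png

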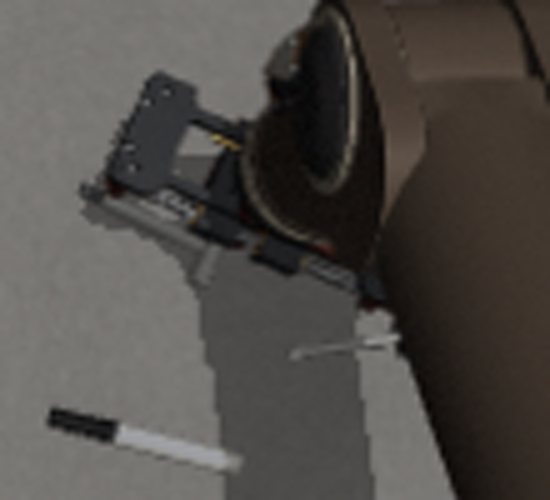

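Request:
{"method": "step_arm", "body": {
  "moves": [
    [[1,0,0,-0.01,0],[1,0,0,-0.02,0],[1,0,0,-0.03,0],[1,0,0,-0.04,0],[1,0,0,-0.04,0],[1,0,0,-0.03,0],[1,0,0,0,0],[1,0,0,0,0]]
  ],
  "squeeze": 50
}}

```text
time_s: 10.3
tool_pos: [0.5884, -0.3232, 0.1921]
eef_rot: [3.14, 0.001, 1.122]
force: [-0.3, -0.7, -1.0]
width: 0.0103
```

```bash
python3 -c "
from plan import *
st()
save('side','s10',(320,250,480,370),5)
save('top','t10',(390,140,500,240),5)"
```

```text
[ 0.5884 -0.3232  0.1921] [3.1401e+00 7.0000e-04 1.1218e+00] [-0.3 -0.7 -1. ] 0.010321423615657459 10.3 heater [-0.4084  0.0916  0.1921]
```

View pics/t10.png

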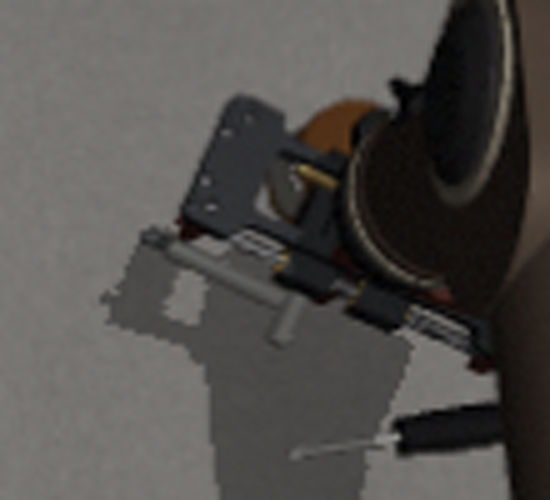

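View pics/s10.png

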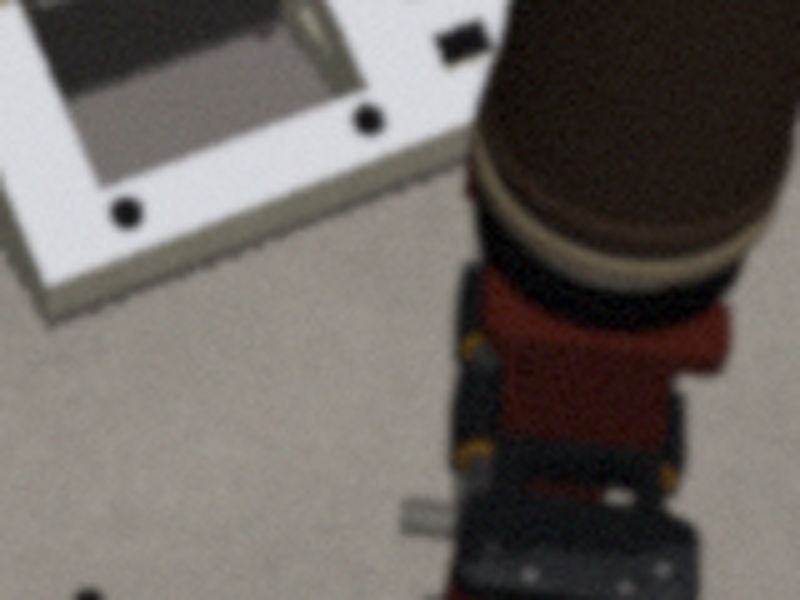

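```bash
python3 -c "
from plan import *
px=np.array((147,236))/5+(390,140)-.5
for z in (.16,.178,.19): print(z,atz('top',px,z))
for q in [(283,340),(295,305)]: print(atz('top',np.array(q)/5+(390,140)-.5,.178))
for q in [(402,516)]: print('side',[atz('side',np.array(q)/5+(320,250)-.5,z) for z in (.16,.178)])
# target
T=HW(-.091-.0185,.071,.13); print(T); plan([T[0],T[1]-.12,.2],HY,10,1)
print(HW(-.091,.071,0),HW(-.091,-.015,0))
"
```

```text
0.16 [ 0.60996593 -0.24513204  0.16      ]
0.178 [ 0.60658883 -0.24102006  0.178     ]
0.19 [ 0.60433743 -0.23827874  0.19      ]
[ 0.55092199 -0.30948213  0.178     ]
[ 0.56905967 -0.3165514   0.178     ]
side [array([ 0.5578719 , -0.29729497,  0.16      ]), array([ 0.55208706, -0.30645678,  0.178     ])]
[ 0.56811144 -0.02434968  0.13      ]
now [ 0.5875 -0.323   0.19  ] 1.1219 F [-0.1 -0.5 -1.7] t 10.4 d [-0.0194  0.1787  0.01  ] turn -0.985
[[1, 0.0153, -0.0095, -0.001, 0.0985], [1, 0.0142, -0.011, -0.001, 0.0985], [1, 0.0131, -0.0123, -0.001, 0.0985], [1, 0.0118, -0.0135, -0.001, 0.0985], [1, 0.0104, -0.0146, -0.001, 0.0985], [1, 0.0089, -0.0156, -0.001, 0.0985], [1, 0.0074, -0.0164, -0.001, 0.0985], [1, 0.0057, -0.017, -0.001, 0.0985], [1, 0.004, -0.0175, -0.001, 0.0985], [1, 0.0023, -0.0178, -0.001, 0.0985]]
[ 0.56559007 -0.00602231  0.        ] [0.6507876  0.00569866 0.        ]
```

Request:
{"method": "step_arm", "body": {
  "moves": [
    [[1,0.015,-0.0095,0,0.0985],[1,0.014,-0.011,0,0.0985],[1,0.013,-0.012,0,0.0985],[1,0.012,-0.0135,0,0.0985],[1,0.0105,-0.0145,0,0.0985],[1,0.009,-0.0155,0,0.0985],[1,0.0075,-0.0165,0,0.0985],[1,0.0055,-0.017,0,0.0985],[1,0.004,-0.0175,0,0.0985],[1,0.002,-0.018,0,0.0985],[1,0,0,0,0],[1,0,0,0,0]]
  ]
}}

```text
time_s: 11.6
tool_pos: [0.5684, -0.1452, 0.1903]
eef_rot: [3.142, 0.002, 0.141]
force: [0.2, -0.8, -1.2]
width: 0.0103
```

```bash
python3 -c "
from plan import *
st()
T=HW(-.091-.0185,.071,.14); plan(T,HY,7,1)
"
```

```text
[ 0.5684 -0.1452  0.1903] [3.1416e+00 1.6000e-03 1.4060e-01] [ 0.2 -0.8 -1.2] 0.010310740318817851 11.6 heater [-0.2293  0.0872  0.1903]
now [ 0.5684 -0.1452  0.1903] 0.1406 F [ 0.2 -0.8 -1.2] t 11.6 d [-0.0003  0.1209 -0.0503] turn -0.004
[[1, 0.0024, -0.0171, 0.0072, 0.0006], [1, 0.0024, -0.0171, 0.0072, 0.0006], [1, 0.0024, -0.0171, 0.0072, 0.0006], [1, 0.0024, -0.0171, 0.0072, 0.0006], [1, 0.0023, -0.0171, 0.0072, 0.0006], [1, 0.0023, -0.0171, 0.0072, 0.0006], [1, 0.0023, -0.0171, 0.0072, 0.0006]]
```

Request:
{"method": "step_arm", "body": {
  "moves": [
    [[1,0.0025,-0.017,0.007,0.0005],[1,0.0025,-0.017,0.007,0.0005],[1,0.0025,-0.017,0.007,0.0005],[1,0.0025,-0.017,0.007,0.0005],[1,0.0025,-0.017,0.007,0.0005],[1,0.002,-0.017,0.007,0.0005],[1,0.002,-0.017,0.007,0.0005],[1,0,0,0,0],[1,0,0,0,0]]
  ]
}}

```text
time_s: 12.5
tool_pos: [0.5692, -0.0262, 0.1417]
eef_rot: [3.141, 0.001, 0.134]
force: [0.6, -0.7, -1.6]
width: 0.0106
```

```bash
python3 -c "
from plan import *
st()
T=HW(-.091-.0185,.071,.037); plan(T,HY,8,1)
save('side','s11',(240,120,440,300),4,pts=proj('side',[HW(-.091,.071,.125),HW(-.091,-.015,.125)]))
save('top','t11',(225,125,445,265),3.6,pts=proj('top',[HW(-.091,.071,.125),HW(-.091,-.015,.125)]))
"
```

```text
[ 0.5692 -0.0262  0.1417] [3.1411e+00 9.0000e-04 1.3420e-01] [ 0.6 -0.7 -1.6] 0.010587622517292658 12.5 heater [-0.1115  0.0702  0.1417]
now [ 0.5692 -0.0262  0.1417] 0.1342 F [ 0.6 -0.7 -1.6] t 12.5 d [-0.0011  0.0019 -0.1047] turn 0.003
[[1, -0.0001, -0.0002, 0.0131, -0.0003], [1, -0.0001, -0.0002, 0.0131, -0.0003], [1, -0.0001, -0.0002, 0.0131, -0.0003], [1, -0.0001, -0.0002, 0.0131, -0.0003], [1, -0.0001, -0.0002, 0.0131, -0.0003], [1, -0.0001, -0.0002, 0.0131, -0.0003], [1, -0.0001, -0.0002, 0.0131, -0.0003], [1, -0.0001, -0.0002, 0.0131, -0.0003]]
```

View pics/s11.png

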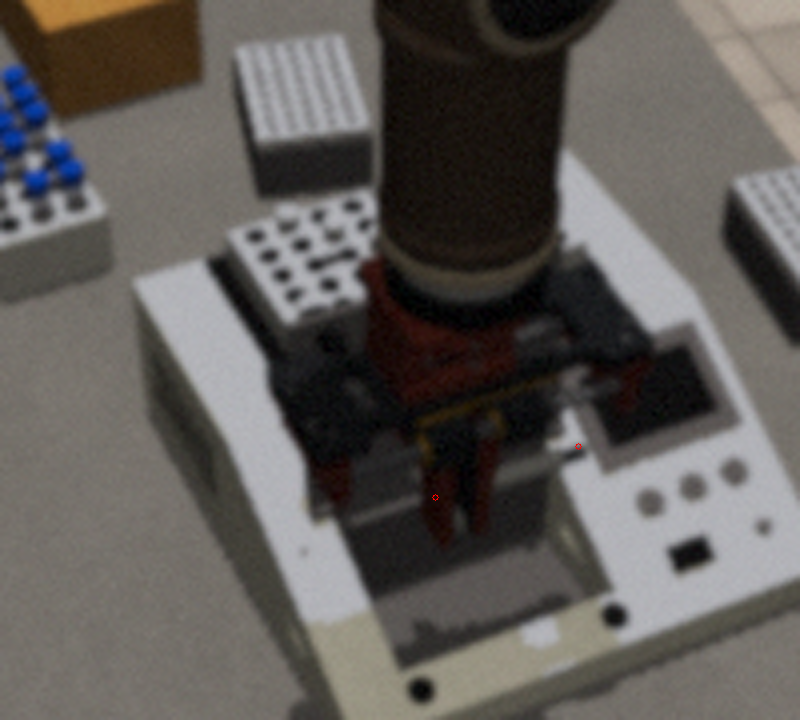

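View pics/t11.png

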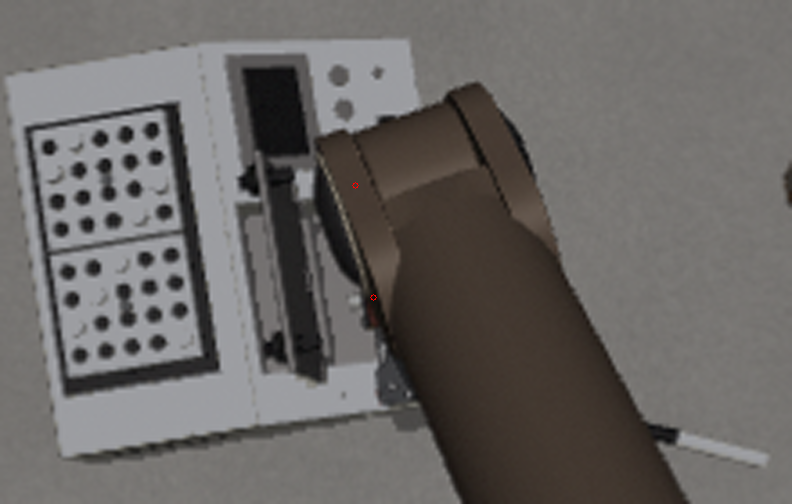

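Request:
{"method": "step_arm", "body": {
  "moves": [
    [[1,0,-0.002,0.02,0],[1,0,0,0.02,0],[1,0,0,0.02,0],[1,0,0,0.016,0],[1,0,0,0.012,0],[1,0,0,0.008,0],[1,0,0,0.004,0],[1,0,0,0,0],[1,0,0,0,0]]
  ]
}}

```text
time_s: 13.5
tool_pos: [0.5692, -0.0227, 0.0426]
eef_rot: [3.141, -0.001, 0.134]
force: [0.0, 0.3, -0.4]
width: 0.0109
```

```bash
python3 -c "
from plan import *
st()
save('side','s12',(240,120,440,300),4)
"
```

```text
[ 0.5692 -0.0227  0.0426] [ 3.1415e+00 -8.0000e-04  1.3370e-01] [ 0.   0.3 -0.4] 0.01092005240119986 13.5 heater [-0.108   0.0697  0.0426]
```

View pics/s12.png

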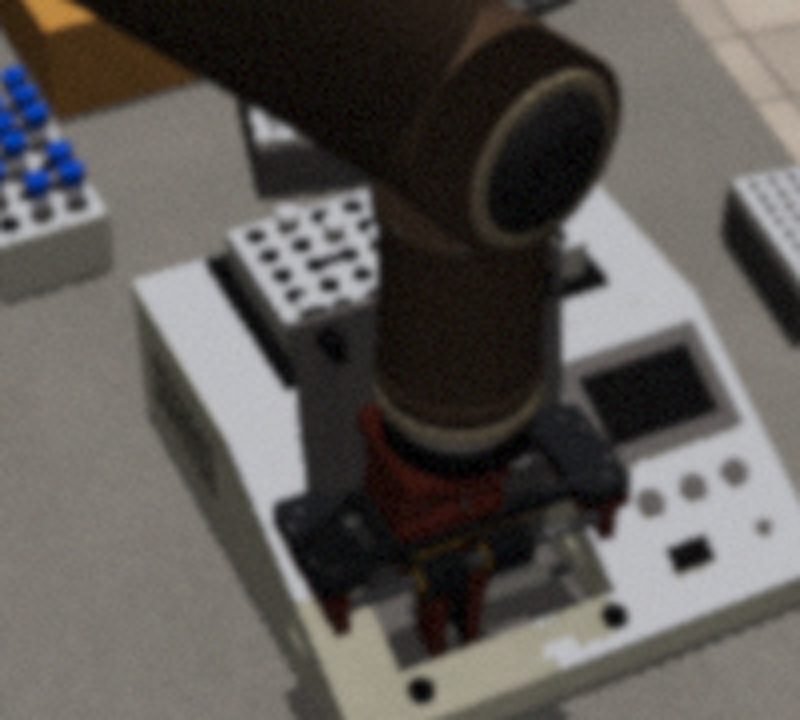

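Request:
{"method": "step_arm", "body": {
  "moves": [
    [[1,0,0,0.003,0],[1,0,0,0.002,0],[1,0,0,0,0]]
  ]
}}

```text
time_s: 13.85
tool_pos: [0.5686, -0.0228, 0.0369]
eef_rot: [3.142, 0.0, 0.134]
force: [-0.0, -0.6, -0.9]
width: 0.0104
```

Request:
{"method": "step_arm", "body": {
  "moves": [
    [[1,0,0,0.002,0],[1,0,0,0.001,0],[1,0,0,0,0]]
  ]
}}

```text
time_s: 14.15
tool_pos: [0.5687, -0.0228, 0.0339]
eef_rot: [-3.142, 0.0, 0.133]
force: [-0.7, 0.4, -0.5]
width: 0.0102
```

Request:
{"method": "step_arm", "body": {
  "moves": [
    [[1,0,0,0.001,0],[0.7,0,0,0,0],[0.6,0,0,0,0],[0.4,0,0,0,0],[0.4,0,0,0,0],[0.4,0,0,0,0]]
  ]
}}

```text
time_s: 14.75
tool_pos: [0.5688, -0.0228, 0.0332]
eef_rot: [3.142, -0.0, 0.133]
force: [-0.7, -0.4, 0.3]
width: 0.0264
```

Request:
{"method": "step_arm", "body": {
  "moves": [
    [[0.4,0,0,-0.01,0],[0.4,0,0,-0.02,0],[0.4,0,0,-0.03,0],[0.4,0,0.01,-0.04,0],[0.4,0,0.03,-0.04,0],[0.4,0,0.04,-0.04,0],[0.4,0,0.04,-0.02,0],[0.4,0,0.04,0,0],[0.4,0,0,0,0]]
  ]
}}

```text
time_s: 15.65
tool_pos: [0.5892, -0.1842, 0.2296]
eef_rot: [3.138, -0.001, 0.125]
force: [-1.0, 0.3, -0.5]
width: 0.0267
```

```bash
python3 -c "
from plan import *
st()
save('side','s13',(240,120,440,300),4)
save('top','t13',(225,125,445,265),3.6)
"
```

```text
[ 0.5892 -0.1842  0.2296] [ 3.1377e+00 -8.0000e-04  1.2500e-01] [-1.   0.3 -0.5] 0.026679038972308094 15.65 heater [-0.2707  0.0719  0.2296]
```

View pics/s13.png

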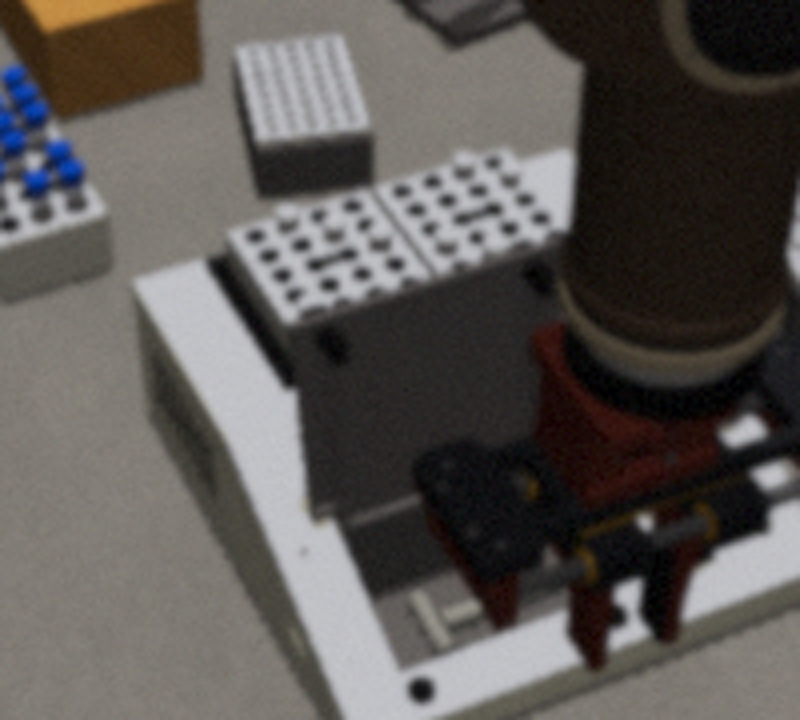

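View pics/t13.png

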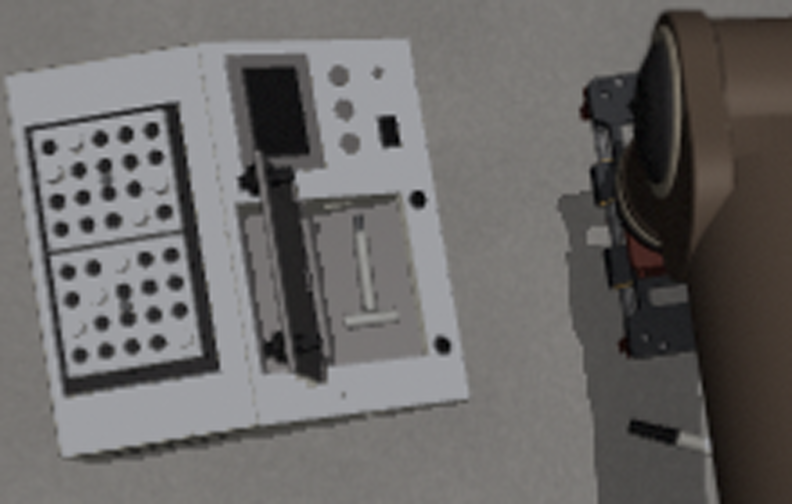

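```bash
python3 -c "
from plan import *
plan(HW(.008,YL,.28),HY,9,1)
prev=None
for ps in range(100,-9,-6):
    a=np.radians(ps); C=np.array([XH-.1*np.cos(a)+.003*np.sin(a),.088+.1*np.sin(a)+.003*np.cos(a)])+[.01,.019]
    if prev is not None: print(ps,C.round(4),'ty %.4f tz %.4f'%tuple(-(C-prev)))
    else: print(ps,C.round(4))
    prev=C
"
```

```text
now [ 0.5891 -0.1775  0.2288] 0.1314 F [-0.3 -0.1 -0.5] t 15.75 d [-0.0115  0.2731  0.0512] turn 0.005
[[1, 0.0027, -0.0302, -0.0057, -0.0006], [1, 0.0027, -0.0302, -0.0057, -0.0006], [1, 0.0027, -0.0302, -0.0057, -0.0006], [1, 0.0028, -0.0302, -0.0057, -0.0006], [1, 0.0028, -0.0302, -0.0057, -0.0006], [1, 0.0028, -0.0302, -0.0057, -0.0006], [1, 0.0028, -0.0302, -0.0057, -0.0006], [1, 0.0028, -0.0302, -0.0057, -0.0006], [1, 0.0029, -0.0302, -0.0057, -0.0006]]
100 [-0.011  0.205]
94 [-0.0213  0.2065] ty 0.0104 tz -0.0016
88 [-0.0318  0.207 ] ty 0.0105 tz -0.0005
82 [-0.0423  0.2064] ty 0.0105 tz 0.0006
76 [-0.0526  0.2048] ty 0.0103 tz 0.0017
70 [-0.0627  0.202 ] ty 0.0101 tz 0.0028
64 [-0.0725  0.1982] ty 0.0098 tz 0.0038
58 [-0.0818  0.1934] ty 0.0093 tz 0.0048
52 [-0.0905  0.1876] ty 0.0088 tz 0.0057
46 [-0.0986  0.181 ] ty 0.0081 tz 0.0066
40 [-0.106   0.1736] ty 0.0074 tz 0.0074
34 [-0.1125  0.1654] ty 0.0066 tz 0.0082
28 [-0.1182  0.1566] ty 0.0057 tz 0.0088
22 [-0.1229  0.1472] ty 0.0047 tz 0.0094
16 [-0.1266  0.1374] ty 0.0037 tz 0.0098
10 [-0.1293  0.1273] ty 0.0027 tz 0.0101
4 [-0.1309  0.117 ] ty 0.0016 tz 0.0104
-2 [-0.1314  0.1065] ty 0.0005 tz 0.0105
-8 [-0.1308  0.0961] ty -0.0006 tz 0.0105
```

Request:
{"method": "step_arm", "body": {
  "moves": [
    [[1,0,0,-0.025,0],[1,0,0,-0.025,0],[1,0.0025,-0.03,0,0],[1,0.0025,-0.03,0,0],[1,0.0025,-0.03,0,0],[1,0.003,-0.03,0,0],[1,0.003,-0.03,0,0],[1,0.003,-0.03,0,0],[1,0.003,-0.03,0,0],[1,0.003,-0.03,0,0],[1,0.003,-0.03,0,0],[1,0,0,0,0]]
  ],
  "squeeze": 20
}}

```text
time_s: 16.95
tool_pos: [0.5767, 0.1017, 0.279]
eef_rot: [-3.138, -0.0, 0.143]
force: [-0.2, 0.4, 0.7]
width: 0.0003
```

```bash
python3 -c "
from plan import *
plan(HW(.01,YL,.206),HY,4,1);st()"
```

```text
now [0.5767 0.1017 0.279 ] 0.1432 F [-0.2  0.4  0.7] t 16.95 d [ 0.0006 -0.0041 -0.073 ] turn -0.007
[[1, -0.0, 0.001, 0.0183, 0.0016], [1, 0.0, 0.001, 0.0183, 0.0016], [1, 0.0, 0.001, 0.0183, 0.0016], [1, 0.0, 0.001, 0.0183, 0.0016]]
[0.5767 0.1017 0.279 ] [-3.1385e+00 -1.0000e-04  1.4320e-01] [-0.2  0.4  0.7] 0.0003082424642919374 16.95 heater [0.0142 0.0453 0.279 ]
```

Request:
{"method": "step_arm", "body": {
  "moves": [
    [[1,0,0,0.02,0],[1,0,0,0.02,0],[1,0,0,0.02,0],[1,0,0,0.013,0],[1,0,0,0,0],[1,0,0,0,0],[1,0,0,0,0]]
  ]
}}

```text
time_s: 17.65
tool_pos: [0.5792, 0.0946, 0.2066]
eef_rot: [-3.141, -0.002, 0.134]
force: [-0.4, 0.8, 0.4]
width: 0.0006
```

```bash
python3 -c "
from plan import *
st()
save('side','s14',(240,90,440,270),4)"
```

```text
[0.5792 0.0946 0.2066] [-3.1415e+00 -1.5000e-03  1.3370e-01] [-0.4  0.8  0.4] 0.0005879054377946162 17.65 heater [0.0068 0.0438 0.2066]
```

View pics/s14.png

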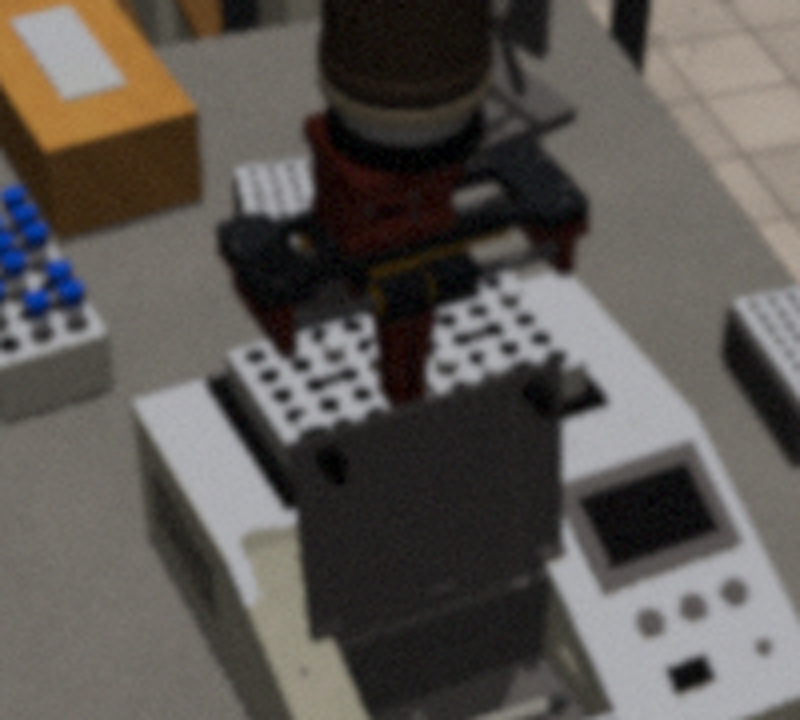

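Request:
{"method": "step_arm", "body": {
  "moves": [
    [[1,0,0.01,0,0],[1,0,0.01,0,0],[1,0,0.006,0,0],[1,0,0.006,0,0],[1,0,0.006,0,0],[1,0,0.006,0,0],[1,0,0.006,0.0005,0],[1,0,0.006,0.0005,0],[1,0,0.006,0.001,0],[1,0,0.006,0.0015,0]]
  ]
}}

```text
time_s: 18.7
tool_pos: [0.5878, 0.0264, 0.2018]
eef_rot: [-3.142, 0.0, 0.134]
force: [-0.6, 1.4, -1.1]
width: 0.0005
```

```bash
python3 -c "
from plan import *
st()
save('side','s15',(240,90,440,270),4)"
```

```text
[0.5878 0.0264 0.2018] [-3.1416e+00  4.0000e-04  1.3350e-01] [-0.6  1.4 -1.1] 0.00047910241961683175 18.7 heater [-0.0619  0.0446  0.2018]
```

View pics/s15.png

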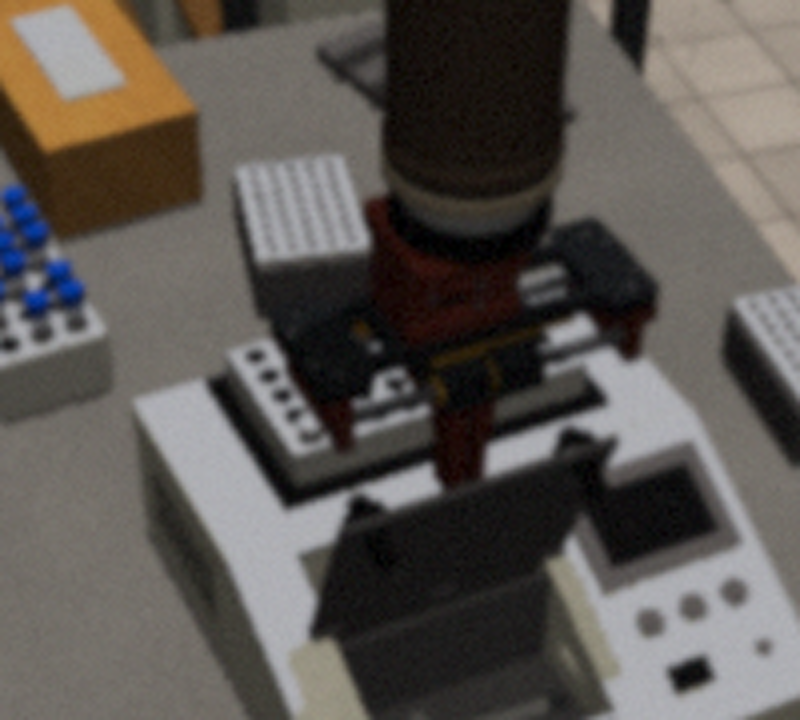

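Request:
{"method": "step_arm", "body": {
  "moves": [
    [[1,0,0.005,0.002,0],[1,0,0.005,0.002,0],[1,0,0.0045,0.0025,0],[1,0,0.0045,0.0025,0],[1,0,0.0045,0.003,0],[1,0,0.0045,0.003,0],[1,0,0.004,0.003,0],[1,0,0.004,0.0035,0],[1,0,0.0035,0.004,0],[1,0,0.0035,0.004,0],[1,0,0.0035,0.004,0],[1,0,0.003,0.004,0]]
  ]
}}

```text
time_s: 19.95
tool_pos: [0.5945, -0.0225, 0.1641]
eef_rot: [3.142, -0.0, 0.133]
force: [0.4, 0.3, 0.0]
width: 0.0006
```

Request:
{"method": "step_arm", "body": {
  "moves": [
    [[1,0,0.003,0.0045,0],[1,0,0.003,0.0045,0],[1,0,0.0025,0.0045,0],[1,0,0.0025,0.005,0],[1,0,0.002,0.005,0],[1,0,0.002,0.005,0],[1,0,0.001,0.005,0],[1,0,0.001,0.005,0],[1,0,0.001,0.005,0],[1,0,0.001,0.005,0]]
  ]
}}

```text
time_s: 20.95
tool_pos: [0.5969, -0.0411, 0.1155]
eef_rot: [-3.142, 0.0, 0.134]
force: [-0.3, -0.2, 0.1]
width: 0.0002
```

```bash
python3 -c "
from plan import *
st()
save('side','s16',(240,120,440,300),4)"
```

```text
[ 0.5969 -0.0411  0.1155] [-3.1416e+00  2.0000e-04  1.3360e-01] [-0.3 -0.2  0.1] 0.0002154707554183965 20.95 heater [-0.13    0.0448  0.1155]
```

View pics/s16.png

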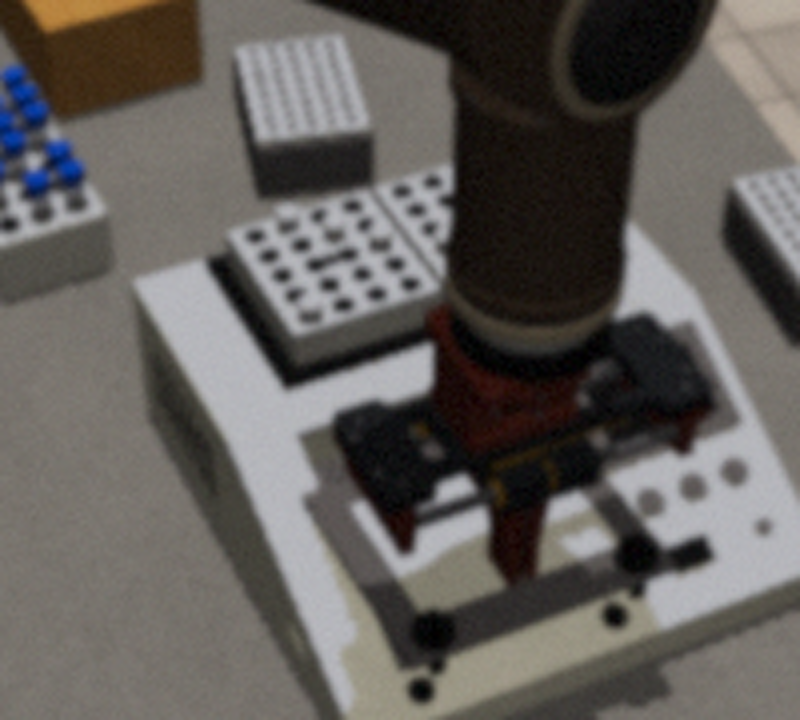

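Request:
{"method": "step_arm", "body": {
  "moves": [
    [[1,0,0,-0.01,0],[1,0,0,-0.02,0],[1,0,0.02,-0.03,0],[1,0,0.04,-0.03,0],[1,0,0.04,-0.03,0],[1,0,0.04,0,0],[1,0,0.04,0,0],[1,0,0,0,0]]
  ]
}}

```text
time_s: 21.8
tool_pos: [0.6203, -0.2272, 0.2365]
eef_rot: [3.138, 0.0, 0.125]
force: [1.3, -0.5, -0.5]
width: 0.0004
```

```bash
python3 -c "
from plan import *
st()
save('side','s17',(300,200,420,310),6)
save('top','t17',(280,150,380,250),6)"
```

```text
[ 0.6203 -0.2272  0.2365] [3.1379e+00 1.0000e-04 1.2480e-01] [ 1.3 -0.5 -0.5] 0.00042513661157465887 21.8 heater [-0.3176  0.0469  0.2365]
```

View pics/s17.png

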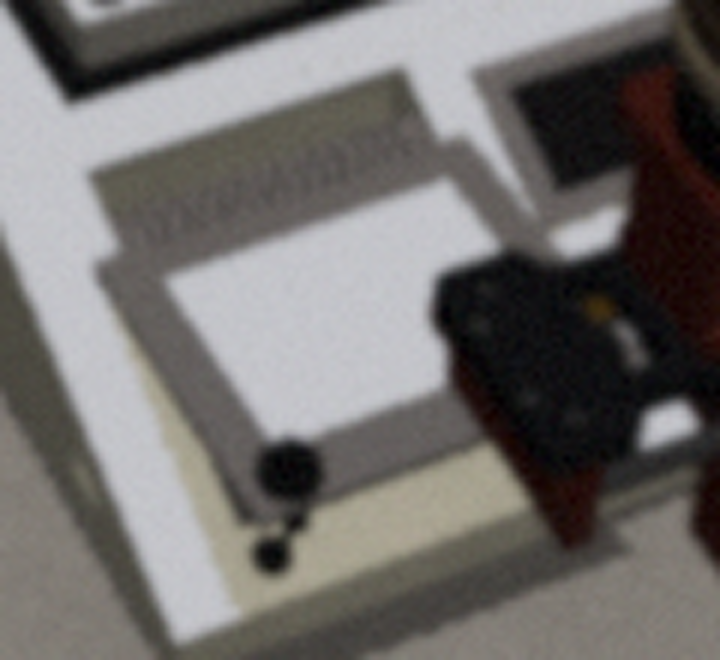

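View pics/t17.png

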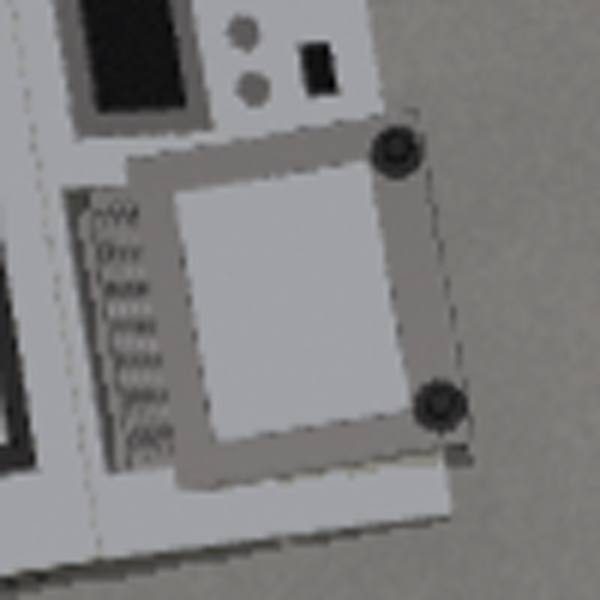

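Request:
{"method": "step_arm", "body": {
  "moves": [
    [[1,0,0.02,-0.02,0],[1,0,0.02,-0.02,0],[1,0,0.02,0,0],[1,0,0,0,0],[1,0,0,0,0],[1,0,0,0,0],[1,0,0,0,0],[1,0,0,0,0]]
  ]
}}

```text
time_s: 22.7
tool_pos: [0.6289, -0.2779, 0.2757]
eef_rot: [-3.141, 0.0, 0.135]
force: [1.0, -0.0, 0.8]
width: 0.0009
```

```bash
python3 -c "
from plan import *
st()
save('side','s18',(300,200,420,310),6)
save('top','t18',(280,150,380,250),6)"
```

```text
[ 0.6289 -0.2779  0.2757] [-3.1411e+00  4.0000e-04  1.3470e-01] [ 1.  -0.   0.8] 0.0009358975067180165 22.7 heater [-0.369   0.0453  0.2757]
```

View pics/s18.png

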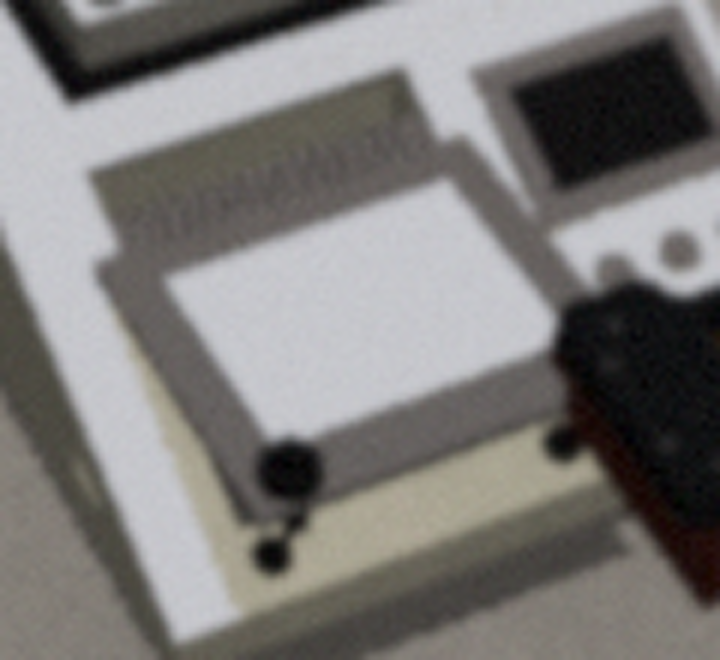

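View pics/t18.png

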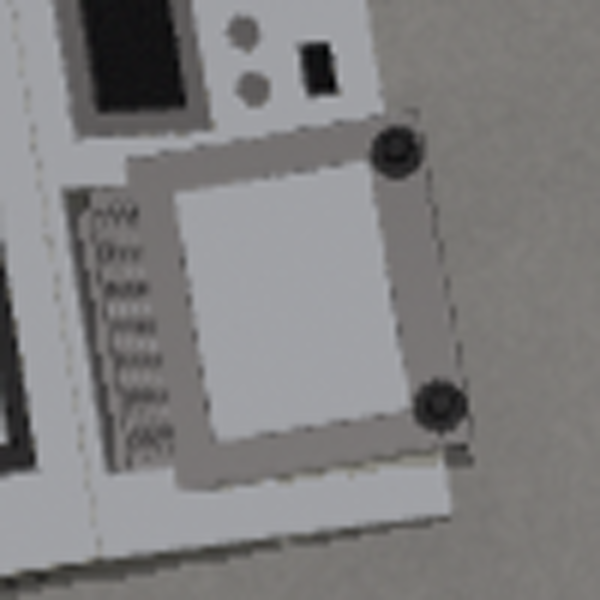

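```bash
python3 -c "
from plan import *
X,e=tri(np.array((290,467))/6+(300,200)-.5,np.array((440,405))/6+(280,150)-.5)
h=WH(X); print(h,e); d=h-[XH,0,.088]; print(np.degrees(np.arctan2(d[2],-d[0]))+25, np.hypot(d[0],d[2]))
for n in ('side','top'):
    manip.camera(n)
    for d in manip.silhouettes('lift_key',n): print(n,d['p'],d['pixel'],d['mask'].sum())
st()"
```

```text
[-0.15462695  0.10423031  0.10164374] 0.002225337868804354
31.865542646233372 0.11413560176297176
[ 0.6289 -0.2788  0.276 ] [3.1416 0.     0.1335] [-0.6 -0.3 -0.7] 0.0005791375751007697 23.0 heater [-0.3699  0.0455  0.276 ]
```

Request:
{"method": "step_arm", "body": {
  "moves": [
    [[1,0,-0.04,0,0],[1,0,-0.04,0,0],[1,0,-0.04,0,0],[1,0,-0.04,0,0],[1,0,-0.04,0.01,0],[1,0,-0.04,0.03,0],[1,0,0,0.03,0],[1,0,0,0.03,0],[1,0,0,0.01,0],[1,0,0,0,0],[1,0,0,0,0]]
  ]
}}

```text
time_s: 24.1
tool_pos: [0.5977, -0.0412, 0.1671]
eef_rot: [3.142, -0.001, 0.133]
force: [0.1, -0.4, 0.2]
width: 0.0003
```

```bash
python3 -c "
from plan import *
st()
plan(HW(-.13,YL,.085),HY,12,1)"
```

```text
[ 0.5977 -0.0412  0.1671] [ 3.1416e+00 -1.4000e-03  1.3300e-01] [ 0.1 -0.4  0.2] 0.0002820334495955948 24.1 heater [-0.1302  0.044   0.1671]
now [ 0.5977 -0.0412  0.1671] 0.133 F [ 0.1 -0.4  0.2] t 24.1 d [-0.0013  0.     -0.0821] turn 0.004
[[1, -0.0001, -0.0, 0.0068, -0.0003], [1, -0.0001, -0.0, 0.0068, -0.0003], [1, -0.0001, -0.0, 0.0068, -0.0003], [1, -0.0001, -0.0, 0.0068, -0.0003], [1, -0.0001, -0.0, 0.0068, -0.0003], [1, -0.0001, -0.0, 0.0068, -0.0003], [1, -0.0001, -0.0, 0.0068, -0.0003], [1, -0.0001, -0.0, 0.0068, -0.0003], [1, -0.0001, -0.0, 0.0068, -0.0003], [1, -0.0001, -0.0, 0.0068, -0.0003], [1, -0.0001, -0.0, 0.0068, -0.0003], [1, -0.0001, -0.0, 0.0068, -0.0003]]
```

Request:
{"method": "step_arm", "body": {
  "moves": [
    [[1,0,0,0.015,0],[1,0,0,0.015,0],[1,0,0,0.01,0],[1,0,0,0.005,0],[1,0,0,0.005,0],[1,0,0,0.005,0],[1,0,0,0.005,0],[1,0,0,0.005,0],[1,0,0,0.005,0]]
  ]
}}

```text
time_s: 25.0
tool_pos: [0.5971, -0.041, 0.0957]
eef_rot: [3.142, -0.0, 0.133]
force: [0.1, 0.4, 0.1]
width: 0.0005
```

Request:
{"method": "step_arm", "body": {
  "moves": [
    [[1,0,0,0.005,0],[1,0,0,0.005,0],[1,0,0,0,0]]
  ]
}}

```text
time_s: 25.3
tool_pos: [0.5965, -0.0411, 0.0852]
eef_rot: [-3.141, 0.001, 0.134]
force: [-0.2, -0.3, -0.6]
width: 0.0004
```

Request:
{"method": "step_arm", "body": {
  "moves": [
    [[1,0,0,-0.02,0],[1,0,0.03,-0.04,0],[1,0,0.04,-0.04,0],[1,0,0.04,-0.02,0],[1,0,0.04,0,0],[1,0,0.04,0,0],[1,0,0,0,0],[1,0,0,0,0]]
  ]
}}

```text
time_s: 26.1
tool_pos: [0.6213, -0.2258, 0.201]
eef_rot: [-3.141, 0.0, 0.131]
force: [0.3, 0.8, 0.0]
width: 0.0006
```

```bash
python3 -c "
from plan import *
st()
save('side','s19',(300,200,420,310),6)
save('top','t19',(280,150,380,250),6)"
```

```text
[ 0.6213 -0.2258  0.201 ] [-3.1412e+00  3.0000e-04  1.3110e-01] [0.3 0.8 0. ] 0.0006255491452758035 26.1 heater [-0.3164  0.0457  0.201 ]
```

View pics/s19.png

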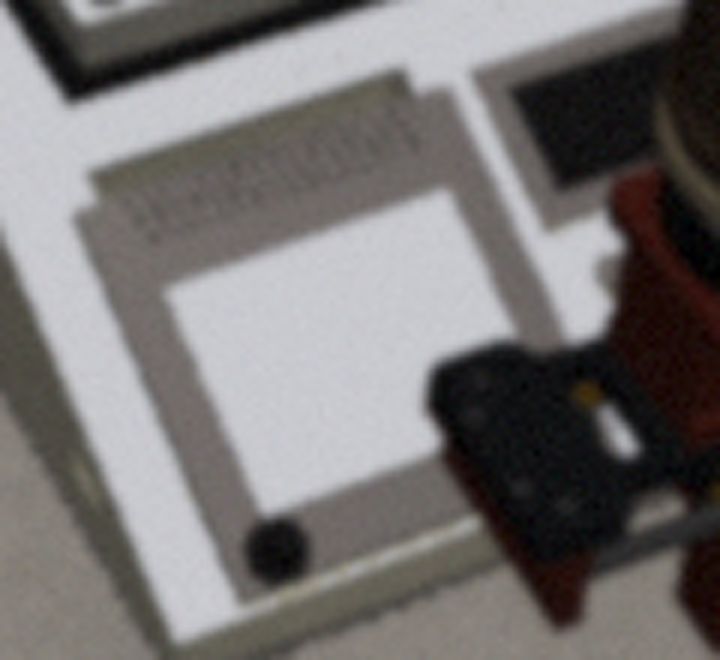

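View pics/t19.png

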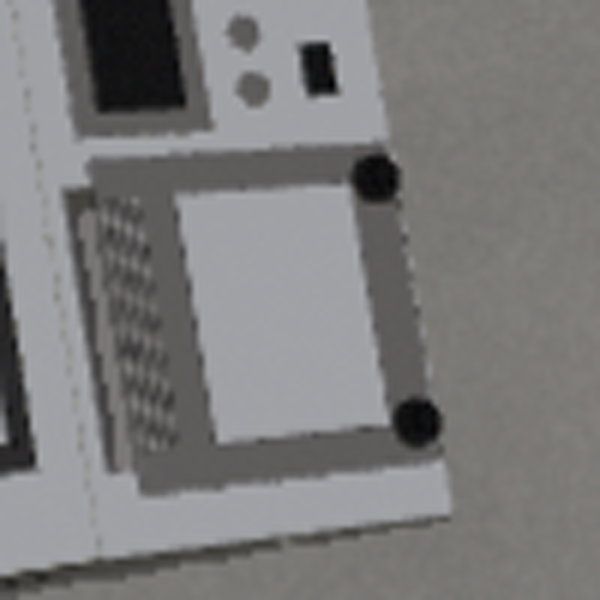

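```bash
cat >> plan.py <<'E'
C25,S25=np.cos(np.radians(25)),np.sin(np.radians(25))
def PT(side,n):  # TCP target with uphill edge on pin axis at n
    b=.06*side; return HW(XH-.113*C25-n*S25-.010, YL+b, .088-.113*S25+n*C25+.019)
def nn(side):
    s=manip.read_state(); h=WH(s['tool_pos']); e=np.array([h[0]+.010-XH,h[2]-.019-.088])
    a=e@[C25,S25]; n=e@[-S25,C25]; F=s['force']; yh=h[1]-YL
    c,sn=np.cos(p[4]),np.sin(p[4]); fx=c*F[0]+sn*F[1]; fy=-sn*F[0]+c*F[1]
    print('a %.4f n %.4f dy %.4f Fn %.1f Fa %.1f Fy %.1f t %.2f'%(a,n,yh,-S25*fx+C25*F[2],C25*fx+S25*F[2],fy,s['time_s']))
E
python3 -c "
from plan import *
plan(PT(1,.045),HY,8,1)"
```

```text
now [ 0.6217 -0.2232  0.2014] 0.135 F [ 0.5 -0.1  0.2] t 26.2 d [-0.0789  0.1316 -0.1014] turn 0.002
[[1, -0.0076, -0.0176, 0.0127, -0.0002], [1, -0.0076, -0.0176, 0.0127, -0.0002], [1, -0.0076, -0.0176, 0.0127, -0.0002], [1, -0.0076, -0.0176, 0.0127, -0.0002], [1, -0.0075, -0.0176, 0.0127, -0.0002], [1, -0.0075, -0.0176, 0.0127, -0.0002], [1, -0.0075, -0.0176, 0.0127, -0.0002], [1, -0.0075, -0.0176, 0.0127, -0.0002]]
```

Request:
{"method": "step_arm", "body": {
  "moves": [
    [[1,-0.0075,-0.0175,0.0125,0],[1,-0.0075,-0.0175,0.0125,0],[1,-0.0075,-0.0175,0.0125,0],[1,-0.0075,-0.0175,0.0125,0],[1,-0.0075,-0.0175,0.0125,0],[1,-0.0075,-0.0175,0.0125,0],[1,-0.0075,-0.0175,0.0125,0],[1,-0.0075,-0.0175,0.0125,0],[1,0,0,0,0],[1,0,0,0,0]]
  ]
}}

```text
time_s: 27.2
tool_pos: [0.5439, -0.0931, 0.1018]
eef_rot: [3.141, -0.0, 0.136]
force: [0.5, -0.0, -0.2]
width: 0.0007
```

```bash
python3 -c "
from plan import *
nn(1);plan(PT(1,.028),HY,4,1)
save('side','s20',(290,210,410,310),6,pts=proj('side',[PT(1,.045)*1+[0,0,-.019]]))
nn(1)"
```

```text
a -0.1136 n 0.0473 dy 0.0591 Fn -0.2 Fa -0.2 Fy -0.5 t 27.20
now [ 0.5439 -0.0931  0.1018] 0.136 F [ 0.5 -0.  -0.2] t 27.2 d [-0.0021  0.0085 -0.0172] turn 0.001
[[1, -0.0002, -0.0022, 0.0043, -0.0002], [1, -0.0002, -0.0022, 0.0043, -0.0002], [1, -0.0002, -0.0022, 0.0043, -0.0002], [1, -0.0002, -0.0022, 0.0043, -0.0002]]
a -0.1143 n 0.0479 dy 0.0587 Fn 0.7 Fa 0.2 Fy -1.0 t 27.25
```

View pics/s20.png

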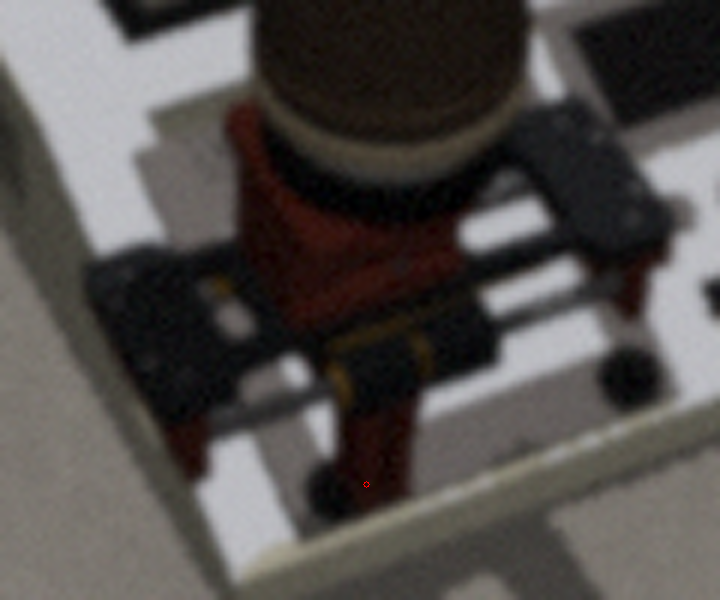

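Request:
{"method": "step_arm", "body": {
  "moves": [
    [[1,-0.001,-0.0025,0.0045,0],[1,0,-0.0025,0.0045,0],[1,0,-0.0025,0.0045,0],[1,0,-0.002,0.0045,0],[1,0,0,0,0]]
  ]
}}

```text
time_s: 27.75
tool_pos: [0.5408, -0.0843, 0.0825]
eef_rot: [-3.141, 0.001, 0.134]
force: [-0.9, -0.1, -0.6]
width: 0.0003
```

```bash
python3 -c "
from plan import *
nn(1);plan(PT(1,.022),HY,4,1)"
```

```text
a -0.1136 n 0.0260 dy 0.0609 Fn -0.5 Fa -0.2 Fy 0.9 t 27.75
now [ 0.5408 -0.0843  0.0825] 0.1339 F [-0.9 -0.1 -0.6] t 27.75 d [ 0.0006  0.0023 -0.0034] turn 0.003
[[1, 0.0002, -0.0005, 0.0008, -0.0007], [1, 0.0002, -0.0005, 0.0008, -0.0007], [1, 0.0002, -0.0005, 0.0008, -0.0007], [1, 0.0002, -0.0005, 0.0008, -0.0007]]
```

Request:
{"method": "step_arm", "body": {
  "moves": [
    [[1,0,-0.0004,0.0009,0],[1,0,-0.0004,0.0009,0],[1,0,-0.0004,0.0009,0],[1,0,-0.0004,0.0009,0],[1,0,-0.0004,0.0009,0],[1,0,0,0,0]]
  ]
}}

```text
time_s: 28.35
tool_pos: [0.5409, -0.0827, 0.0787]
eef_rot: [3.142, 0.0, 0.134]
force: [0.2, -1.0, 0.4]
width: 0.0004
```

```bash
python3 -c "
from plan import *
nn(1)"
```

```text
a -0.1137 n 0.0218 dy 0.0606 Fn 0.8 Fa -0.8 Fy -0.1 t 28.35
```

Request:
{"method": "step_arm", "body": {
  "moves": [
    [[1,0,-0.0004,0.0009,0],[1,0,-0.0004,0.0009,0],[1,0,-0.0004,0.0009,0],[1,0,0,0,0]]
  ]
}}

```text
time_s: 28.75
tool_pos: [0.5408, -0.0815, 0.076]
eef_rot: [3.142, 0.0, 0.134]
force: [0.4, -0.1, -0.1]
width: 0.0005
```

```bash
python3 -c "
from plan import *
nn(1)"
```

```text
a -0.1138 n 0.0189 dy 0.0605 Fn -0.1 Fa -0.2 Fy -0.4 t 28.75
```

Request:
{"method": "step_arm", "body": {
  "moves": [
    [[1,0,-0.0004,0.0009,0],[1,0,-0.0004,0.0009,0],[1,0,0,0,0]]
  ]
}}

```text
time_s: 29.05
tool_pos: [0.5409, -0.0808, 0.0744]
eef_rot: [3.141, -0.0, 0.133]
force: [0.5, 0.1, 2.3]
width: 0.0006
```

```bash
python3 -c "
from plan import *
nn(1)"
```

```text
a -0.1138 n 0.0172 dy 0.0604 Fn 2.1 Fa 1.0 Fy -0.5 t 29.05
```

Request:
{"method": "step_arm", "body": {
  "moves": [
    [[1,0,-0.0004,0.0009,0],[1,0,-0.0004,0.0009,0],[1,0,0,0,0]]
  ]
}}

```text
time_s: 29.35
tool_pos: [0.5408, -0.0801, 0.0727]
eef_rot: [3.141, -0.0, 0.133]
force: [-1.7, -1.5, 5.6]
width: 0.0003
```

```bash
python3 -c "
from plan import *
nn(1)"
```

```text
a -0.1139 n 0.0153 dy 0.0604 Fn 5.6 Fa 1.2 Fy 1.9 t 29.35
```

Request:
{"method": "step_arm", "body": {
  "moves": [
    [[1,0,-0.0004,0.0009,0],[1,0,-0.0004,0.0009,0],[1,0,0,0,0]]
  ]
}}

```text
time_s: 29.65
tool_pos: [0.5408, -0.0794, 0.0711]
eef_rot: [3.141, -0.0, 0.133]
force: [-1.5, -2.0, 7.3]
width: 0.0004
```

```bash
python3 -c "
from plan import *
nn(1)"
```

```text
a -0.1140 n 0.0136 dy 0.0603 Fn 7.4 Fa 1.5 Fy 1.8 t 29.65
```

Request:
{"method": "step_arm", "body": {
  "moves": [
    [[1,0,-0.0004,0.0009,0],[1,0,-0.0004,0.0009,0],[1,0,0,0,0]]
  ]
}}

```text
time_s: 29.95
tool_pos: [0.5407, -0.0786, 0.0694]
eef_rot: [3.141, -0.0, 0.133]
force: [-1.6, -1.7, 7.3]
width: 0.0005
```

```bash
python3 -c "
from plan import *
nn(1)"
```

```text
a -0.1140 n 0.0116 dy 0.0603 Fn 7.2 Fa 1.8 Fy 1.8 t 29.95
```

Request:
{"method": "step_arm", "body": {
  "moves": [
    [[1,0,-0.0004,0.0009,0],[1,0,-0.0004,0.0009,0],[1,0,0,0,0]]
  ]
}}

```text
time_s: 30.25
tool_pos: [0.5406, -0.0778, 0.0676]
eef_rot: [3.141, -0.0, 0.133]
force: [-1.6, -1.0, 7.6]
width: 0.0004
```

```bash
python3 -c "
from plan import *
nn(1)"
```

```text
a -0.1140 n 0.0097 dy 0.0603 Fn 7.3 Fa 2.5 Fy 1.7 t 30.25
```

Request:
{"method": "step_arm", "body": {
  "moves": [
    [[1,0,-0.0004,0.0009,0],[1,0,-0.0004,0.0009,0],[1,0,0,0,0]]
  ]
}}

```text
time_s: 30.55
tool_pos: [0.5405, -0.077, 0.0659]
eef_rot: [3.141, -0.0, 0.133]
force: [-1.6, -1.4, 9.4]
width: 0.0005
```

```bash
python3 -c "
from plan import *
nn(1)"
```

```text
a -0.1140 n 0.0078 dy 0.0603 Fn 9.0 Fa 2.9 Fy 1.7 t 30.55
```

Request:
{"method": "step_arm", "body": {
  "moves": [
    [[1,0,-0.0004,0.0009,0],[1,0,0,0,0]]
  ]
}}

```text
time_s: 30.75
tool_pos: [0.5404, -0.0767, 0.0651]
eef_rot: [3.141, -0.001, 0.133]
force: [-2.0, -1.2, 10.1]
width: 0.0004
```

```bash
python3 -c "
from plan import *
nn(1)"
```

```text
a -0.1140 n 0.0069 dy 0.0603 Fn 9.6 Fa 3.4 Fy 2.1 t 30.75
```

Request:
{"method": "step_arm", "body": {
  "moves": [
    [[1,0,-0.0004,0.0009,0],[1,0,0,0,0]]
  ]
}}

```text
time_s: 30.95
tool_pos: [0.5405, -0.0765, 0.0645]
eef_rot: [3.14, -0.001, 0.133]
force: [-3.6, -2.0, 13.3]
width: 0.0004
```

```bash
python3 -c "
from plan import *
nn(1)"
```

```text
a -0.1141 n 0.0063 dy 0.0602 Fn 12.7 Fa 4.3 Fy 3.8 t 30.95
```

Request:
{"method": "step_arm", "body": {
  "moves": [
    [[1,0,-0.0004,0.0009,0],[1,0,0,0,0]]
  ]
}}

```text
time_s: 31.15
tool_pos: [0.5406, -0.0764, 0.0641]
eef_rot: [3.14, -0.001, 0.133]
force: [-5.0, -3.9, 18.5]
width: 0.0004
```

```bash
python3 -c "
from plan import *
nn(1)"
```

```text
a -0.1142 n 0.0060 dy 0.0601 Fn 18.1 Fa 4.9 Fy 5.5 t 31.15
```

Request:
{"method": "step_arm", "body": {
  "moves": [
    [[1,0,0.001,-0.002,0],[1,0,0.004,-0.009,0],[1,0,0.004,-0.009,0],[1,0,0.008,-0.02,0],[1,0,0.04,-0.03,0],[1,0,0.04,-0.03,0],[1,0,0.04,0,0],[1,0,0.04,0,0],[1,0,0,0,0]]
  ]
}}

```text
time_s: 32.05
tool_pos: [0.5626, -0.2585, 0.1625]
eef_rot: [3.139, 0.001, 0.125]
force: [0.1, -0.6, -0.1]
width: 0.0009
```

```bash
python3 -c "
from plan import *
st()
save('side','s21',(310,230,430,320),6)
save('top','t21',(320,160,380,240),8)
plan(PT(-1,.045),HY,8,1)"
```

```text
[ 0.5626 -0.2585  0.1625] [3.1388e+00 6.0000e-04 1.2500e-01] [ 0.1 -0.6 -0.1] 0.0009250568336828061 32.05 heater [-0.3407  0.1083  0.1625]
now [ 0.5631 -0.2519  0.1624] 0.1312 F [0.2 1.  0.8] t 32.15 d [ 0.0986  0.1765 -0.0624] turn 0.006
[[1, 0.0151, -0.0203, 0.0078, -0.0007], [1, 0.0151, -0.0203, 0.0078, -0.0007], [1, 0.0151, -0.0202, 0.0078, -0.0007], [1, 0.0151, -0.0202, 0.0078, -0.0007], [1, 0.0152, -0.0202, 0.0078, -0.0007], [1, 0.0152, -0.0202, 0.0078, -0.0007], [1, 0.0152, -0.0202, 0.0078, -0.0007], [1, 0.0152, -0.0202, 0.0078, -0.0007]]
```

View pics/s21.png

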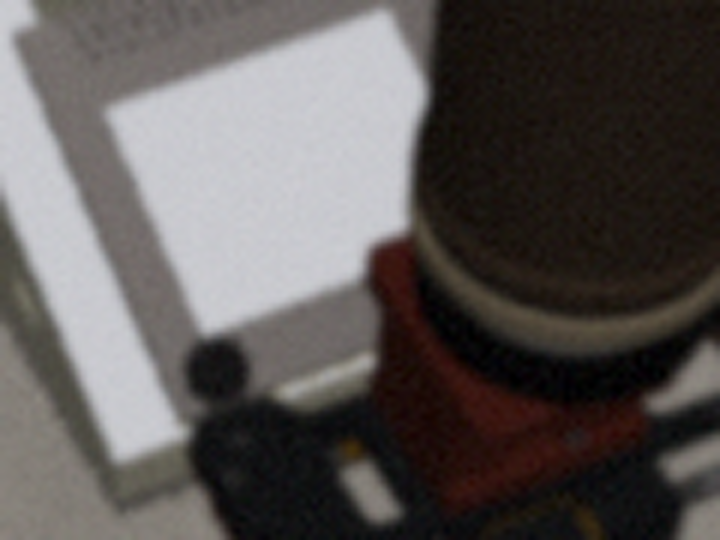

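View pics/t21.png

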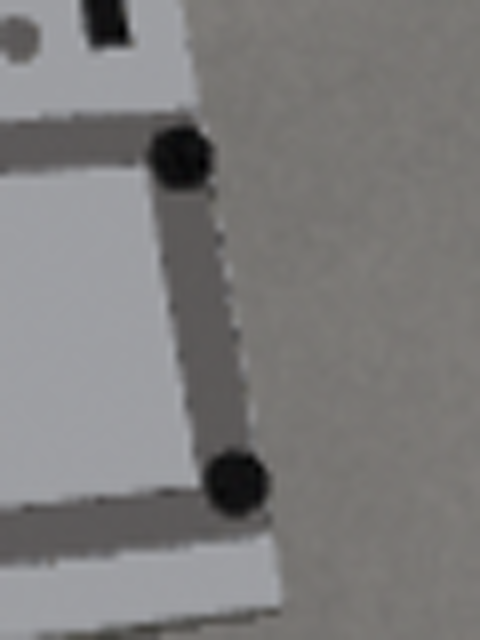

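Left rivet's pin at (237,483) in the top crop looks flat; the right one at (181,157). On to the right pin.

Request:
{"method": "step_arm", "body": {
  "moves": [
    [[1,0.015,-0.02,0,0],[1,0.015,-0.02,0,0],[1,0.015,-0.02,0.009,0],[1,0.015,-0.02,0.009,0],[1,0.015,-0.02,0.01,0],[1,0.015,-0.02,0.012,0],[1,0.015,-0.02,0.012,0],[1,0.0155,-0.02,0.01,0],[1,0,0,0,0],[1,0,0,0,0],[1,0,0,0,0]]
  ]
}}

```text
time_s: 33.25
tool_pos: [0.6614, -0.0767, 0.101]
eef_rot: [3.141, 0.0, 0.134]
force: [0.1, 0.3, -0.3]
width: 0.0004
```

```bash
python3 -c "
from plan import *
nn(-1);plan(PT(-1,.025),HY,5,1)"
```

```text
a -0.1138 n 0.0465 dy -0.0595 Fn -0.4 Fa 0.1 Fy -0.1 t 33.25
now [ 0.6614 -0.0767  0.101 ] 0.1336 F [ 0.1  0.3 -0.3] t 33.25 d [-0.0009  0.0098 -0.0191] turn 0.003
[[1, 0.0001, -0.002, 0.0038, -0.0006], [1, 0.0001, -0.002, 0.0038, -0.0006], [1, 0.0001, -0.002, 0.0038, -0.0006], [1, 0.0001, -0.002, 0.0038, -0.0006], [1, 0.0001, -0.002, 0.0038, -0.0006]]
```

Request:
{"method": "step_arm", "body": {
  "moves": [
    [[1,0,-0.002,0.004,0],[1,0,-0.002,0.004,0],[1,0,-0.002,0.004,0],[1,0,-0.002,0.004,0],[1,0,-0.002,0.003,0],[1,0,-0.0004,0.0009,0],[1,0,-0.0004,0.0009,0],[1,0,-0.0004,0.0009,0],[1,0,-0.0004,0.0009,0],[1,0,0,0,0]]
  ]
}}

```text
time_s: 34.25
tool_pos: [0.6602, -0.0649, 0.078]
eef_rot: [3.142, 0.0, 0.134]
force: [0.0, -0.3, -0.4]
width: 0.0004
```

```bash
python3 -c "
from plan import *
nn(-1)"
```

```text
a -0.1128 n 0.0206 dy -0.0600 Fn -0.3 Fa -0.5 Fy 0.0 t 34.25
```

Request:
{"method": "step_arm", "body": {
  "moves": [
    [[1,0,-0.0004,0.0009,0],[1,0,-0.0004,0.0009,0],[1,0,-0.0004,0.0009,0],[1,0,0,0,0]]
  ]
}}

```text
time_s: 34.65
tool_pos: [0.6601, -0.0637, 0.0752]
eef_rot: [3.142, -0.0, 0.134]
force: [-0.6, 0.2, 1.1]
width: 0.0005
```

```bash
python3 -c "
from plan import *
nn(-1)"
```

```text
a -0.1128 n 0.0176 dy -0.0600 Fn 0.8 Fa 0.7 Fy 0.6 t 34.65
```

Request:
{"method": "step_arm", "body": {
  "moves": [
    [[1,0,-0.0004,0.0009,0],[1,0,-0.0004,0.0009,0],[1,0,-0.0004,0.0009,0],[1,0,0,0,0]]
  ]
}}

```text
time_s: 35.05
tool_pos: [0.6601, -0.0627, 0.0729]
eef_rot: [3.141, -0.0, 0.133]
force: [-1.5, -1.4, 4.3]
width: 0.0003
```

```bash
python3 -c "
from plan import *
nn(-1)"
```

```text
a -0.1129 n 0.0150 dy -0.0602 Fn 4.4 Fa 0.7 Fy 1.7 t 35.05
```

Request:
{"method": "step_arm", "body": {
  "moves": [
    [[1,0,-0.0004,0.0009,0],[1,0,-0.0004,0.0009,0],[1,0,0,0,0]]
  ]
}}

```text
time_s: 35.35
tool_pos: [0.66, -0.062, 0.0714]
eef_rot: [3.141, -0.001, 0.133]
force: [-0.8, -1.9, 8.0]
width: 0.0008
```

```bash
python3 -c "
from plan import *
nn(-1)"
```

```text
a -0.1130 n 0.0134 dy -0.0602 Fn 8.0 Fa 1.7 Fy 1.0 t 35.35
```

Request:
{"method": "step_arm", "body": {
  "moves": [
    [[1,0,-0.0004,0.0009,0],[1,0,-0.0004,0.0009,0],[1,0,0,0,0]]
  ]
}}

```text
time_s: 35.65
tool_pos: [0.6599, -0.0613, 0.0697]
eef_rot: [3.141, -0.001, 0.133]
force: [-2.2, -1.5, 8.6]
width: 0.0007
```

Request:
{"method": "step_arm", "body": {
  "moves": [
    [[1,0,-0.0004,0.0009,0],[1,0,-0.0004,0.0009,0],[1,0,0,0,0]]
  ]
}}

```text
time_s: 35.95
tool_pos: [0.6598, -0.0605, 0.0679]
eef_rot: [3.141, -0.001, 0.133]
force: [-1.1, -1.0, 7.7]
width: 0.0004
```

Request:
{"method": "step_arm", "body": {
  "moves": [
    [[1,0,-0.0004,0.0009,0],[1,0,-0.0004,0.0009,0],[1,0,0,0,0]]
  ]
}}

```text
time_s: 36.25
tool_pos: [0.6597, -0.0597, 0.0662]
eef_rot: [3.141, -0.001, 0.133]
force: [-1.6, -1.5, 9.2]
width: 0.0006
```

```bash
python3 -c "
from plan import *
nn(-1)"
```

```text
a -0.1130 n 0.0077 dy -0.0602 Fn 8.9 Fa 2.7 Fy 1.8 t 36.25
```

Request:
{"method": "step_arm", "body": {
  "moves": [
    [[1,0,-0.0004,0.0009,0],[1,0,0,0,0]]
  ]
}}

```text
time_s: 36.45
tool_pos: [0.6597, -0.0593, 0.0654]
eef_rot: [3.141, -0.001, 0.133]
force: [-2.6, -1.6, 7.7]
width: 0.0008
```

```bash
python3 -c "
from plan import *
nn(-1)"
```

```text
a -0.1130 n 0.0068 dy -0.0602 Fn 7.5 Fa 2.2 Fy 2.8 t 36.45
```

Request:
{"method": "step_arm", "body": {
  "moves": [
    [[1,0,-0.0004,0.0009,0],[1,0,0,0,0]]
  ]
}}

```text
time_s: 36.65
tool_pos: [0.6597, -0.0591, 0.0649]
eef_rot: [3.14, -0.001, 0.133]
force: [-3.1, -2.2, 10.6]
width: 0.0007
```

Request:
{"method": "step_arm", "body": {
  "moves": [
    [[1,0,-0.0004,0.0009,0],[1,0,0,0,0]]
  ]
}}

```text
time_s: 36.85
tool_pos: [0.6598, -0.0589, 0.0645]
eef_rot: [3.14, -0.001, 0.133]
force: [-5.1, -2.6, 15.2]
width: 0.0005
```

```bash
python3 -c "
from plan import *
nn(-1)"
```

```text
a -0.1130 n 0.0059 dy -0.0604 Fn 14.6 Fa 4.7 Fy 5.5 t 36.85
```

Request:
{"method": "step_arm", "body": {
  "moves": [
    [[1,0,0.001,-0.002,0],[1,0,0.004,-0.009,0],[1,0,0.004,-0.009,0],[1,0,0.008,-0.02,0],[1,0,0.04,-0.03,0],[1,0,0.04,-0.03,0],[1,-0.02,0.04,-0.03,0],[1,-0.04,0.04,-0.03,0],[1,-0.04,0.03,-0.03,0],[1,-0.04,0.03,0,0],[1,-0.04,0,0,0],[1,0,0,0,0]]
  ]
}}

```text
time_s: 38.05
tool_pos: [0.5208, -0.3025, 0.2399]
eef_rot: [3.14, 0.004, 0.127]
force: [-1.0, 0.2, 0.6]
width: 0.0003
```

```bash
python3 -c "
from plan import *
st()
im=manip.camera('side')[230:310,330:430,::-1]; im=np.clip(im.astype(float)*2.5,0,255).astype('uint8')
cv2.imwrite('pics/s22.png',cv2.resize(im,None,fx=7,fy=7,interpolation=cv2.INTER_CUBIC))
save('side','s23'); save('top','t23')
im=manip.camera('top')[160:240,310:390,::-1]; im=np.clip(im.astype(float)*2.5,0,255).astype('uint8')
cv2.imwrite('pics/t22.png',cv2.resize(im,None,fx=7,fy=7,interpolation=cv2.INTER_CUBIC))
"
```

```text
[ 0.5208 -0.3025  0.2399] [3.1404 0.0038 0.1271] [-1.   0.2  0.6] 0.000323244575724003 38.05 heater [-0.3786  0.1558  0.2399]
```

View pics/s22.png

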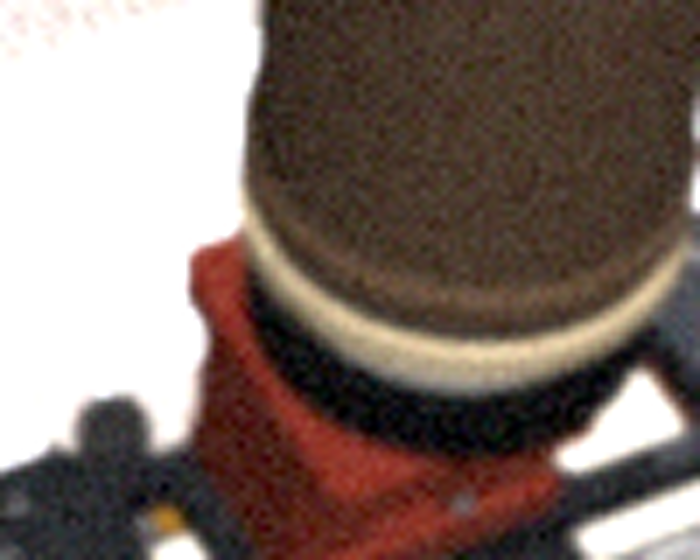

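View pics/s23.png

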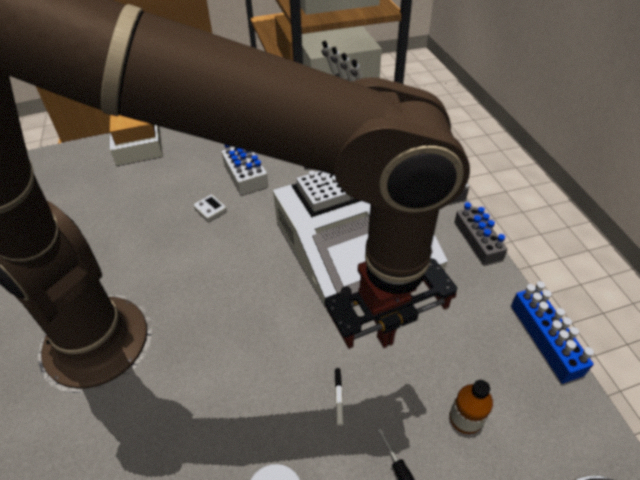

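View pics/t23.png

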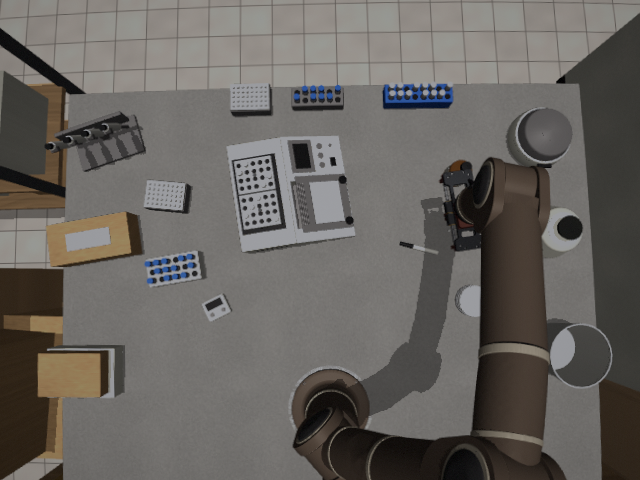

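Request:
{"method": "step_arm", "body": {
  "moves": [
    [[1,-0.035,0.02,-0.01,0.05],[1,-0.035,0.02,-0.01,0.05],[1,-0.035,0.02,0,0.05],[1,-0.035,0.025,0,0.05],[1,-0.035,0.025,0,0.05],[1,-0.03,0.025,0,0.05],[1,-0.02,0.02,0,0.05],[1,0,0,0,0]]
  ]
}}

```text
time_s: 39.05
tool_pos: [0.2965, -0.4549, 0.2595]
eef_rot: [3.141, 0.001, -0.222]
force: [-0.3, 0.6, -0.6]
width: 0.0006
```

```bash
python3 -c "
from plan import *
st()
im=manip.camera('side')[200:310,310:420,::-1]; im=np.clip(im.astype(float)*3,0,255).astype('uint8')
cv2.imwrite('pics/s24.png',cv2.resize(im,None,fx=5.4,fy=5.4,interpolation=cv2.INTER_CUBIC))
a=cv2.imread('pics/side0.png')[200:310,310:420]; a=np.clip(a.astype(float)*3,0,255).astype('uint8')
cv2.imwrite('pics/s24b.png',cv2.resize(a,None,fx=5.4,fy=5.4,interpolation=cv2.INTER_CUBIC))
"
```

```text
[ 0.2965 -0.4549  0.2595] [ 3.1408e+00  1.1000e-03 -2.2180e-01] [-0.3  0.6 -0.6] 0.0005690382603051439 39.05 heater [-0.499   0.3988  0.2595]
```

View pics/s24.png

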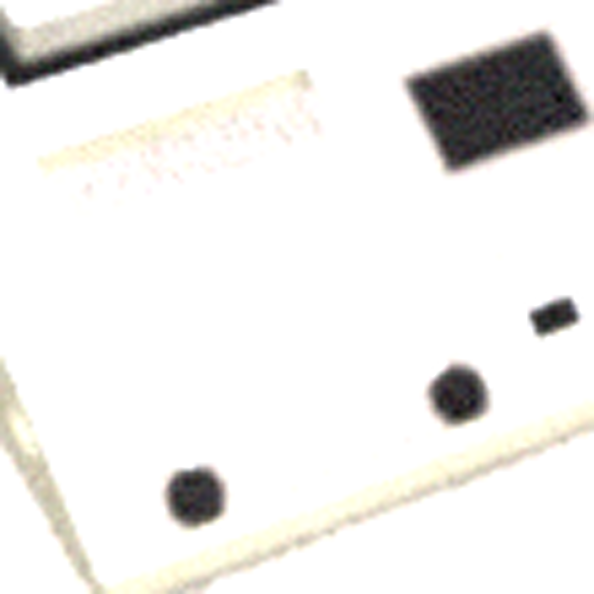

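View pics/s24b.png

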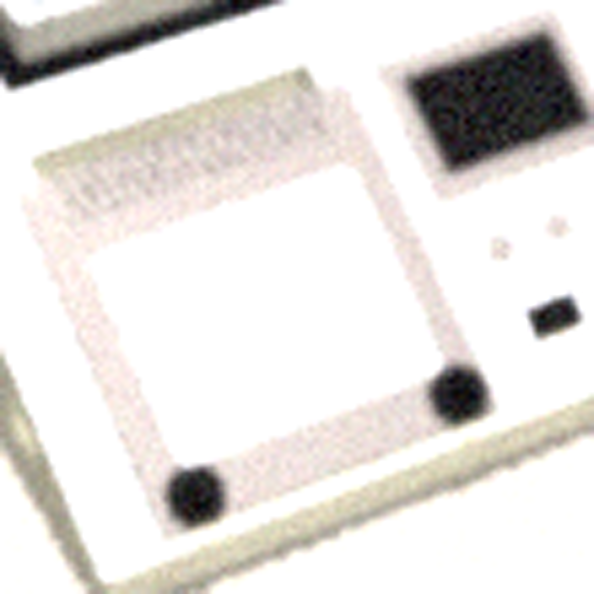

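View pics/t22.png

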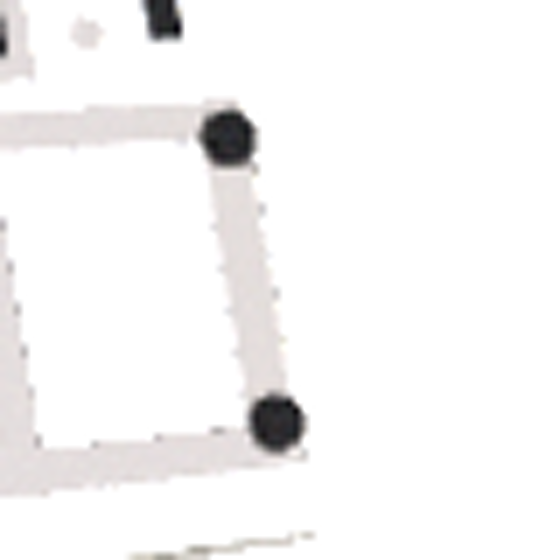

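```bash
python3 -c "
from plan import *
a=cv2.imread('pics/side0.png'); b=manip.camera('side')[:,:,::-1]
for n,c in (('L',(340,282,356,300)),('R',(386,264,404,282))):
    for im in (a,b):
        m=im[c[1]:c[3],c[0]:c[2]].max(2)<45; y,x=np.where(m); print(n,m.sum(),x.mean()+c[0],y.mean()+c[1])
st(); print(manip.hand_in())"
```

```text
L 88 345.6363636363636 291.5
L 79 345.7088607594937 291.55696202531647
R 84 394.5357142857143 272.7738095238095
R 73 394.4246575342466 272.67123287671234
[ 0.3002 -0.4521  0.2596] [-3.1409e+00 -7.0000e-04 -2.1490e-01] [ 0.7 -0.6  0. ] 0.0004981946047263748 39.15 heater [-0.4968  0.3947  0.2596]
the job is handed in; nothing more can be done
None
```

I opened the lid by pressing its heel, laid the key flat in the bay and let go of it. I then shut the lid and pushed the left rivet pin home, then the right. The job was handed in at 39.15 s of the 72 s allowed.

**What went otherwise than planned:** my first push left the lid resting at roughly 0.47 rad, just under the trip point. A second gentle push from above brought it down.

**Last checks:**
- **Lid:** both rivets are back within about 0.2 px of their starting place in the side picture, so I take the lid as shut.
- **Key:** it lay flat and inside the bay in the last pictures before the lid closed. I could not see it after that.
- **Pins:** each slid at about 7 to 9 N and met a hard stop at the same height, within 0.2 mm of the other. I backed off at about 18 N on the left pin and 15 N on the right, along the pin.
- **Flushness:** the pictures cannot resolve it directly. It rests on the measured travel, the hard stops, and the dark areas of the rivets looking slightly smaller in the picture.
- **Bystanders:** in the late side and top pictures those in view looked unmoved, and I felt no contact with any. The arm partly hid the bottle and dish stack from above.

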